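# Load the slide dryer

### The arm

A 7-joint arm with a two-finger parallel gripper is mounted at the origin on the work surface. World frame = base frame: x ahead of the robot, y to its left, z up, the work surface at z = 0. Lengths are in m, angles in rad, forces in N, time in s.
With the tool pointing down it reaches from about 0.425 to 0.975 m from the base axis. Payload 16.7 kg.
Tool frame: the origin (TCP) lies at the very end of the fingers, on their centre line; the grasp point (between the pads) lies bot.grip_depth behind it (bot.grip_depth is the distance from the TCP to the grasp point, in m); z points along the fingers, x is the direction in which the jaws open and shut, and the axes are right-handed (so a half turn about z gives the same grasp; the last joint's range is limited). The gripper opens to 85 mm and grips with 20 to 120 N. Pads are 22 mm wide; open, the fingers measure 114 mm over their backs; the gripper's body (76 mm by 85 mm) begins 54 mm behind the grasp point. The pads swing forward as they close: fully open they stand 13 mm farther back than shut.
Start: joints at [-1.329, 0.426, 0.074, 1.606, -0.034, 1.111, -0.067], TCP at [0.258, 0.624, 0.231] pointing down, gripper open.
Joint ranges: [-2.85, 2.85], [-0.5, 2.14], [-1.23, 1.37], [0.21, 2.46], [-1.02, 4.16], [0.16, 2.05], [-2.73, 2.73]. Speed limits (rad/s): [1.89, 1.89, 2.39, 2.39, 3.01, 3.01, 3.01].

### API

Orientations are given as a unit quaternion [w, x, y, z].
In Python, from bench import bot gives the robot as it stands.
- The arm moves only by the tool apply_moves, never from a script. Its arguments are lists of equal length, an entry for each row: "grip": the closure, from 0 (fully open) to 1 (shut); "slide": the shift along the tool's x, y, z normalised to -1 to 1, where 1 is 3 cm, a list of three; "yaw": the turn about the tool's z normalised to -1 to 1, where 1 is 5 degrees. In form: {"grip": [grip, ...], "slide": [[tx, ty, tz], ...], "yaw": [yaw, ...]}. A call has 1 to 20 rows; each row shifts and turns the commanded pose from where the row before left it, along the tool's axes as they then stand; what a row does not reach is not made up. A row lasts 1/12 s, in which the tool goes at most 41.7 mm and 7.16 degrees, less where a joint would pass 70% of its speed; a pose out of reach is approached as far as the arm can. A call with a number of a shift or a turn outside -1 to 1 is refused whole. A call with a gripper value outside its range is refused whole. The fingers move at their own pace and stop on an object; the grip force is fixed at half the most. Time passes only in rows, so rows that do not move let the fingers close. It gives the time, the measured TCP pose, the force and the opening at its end, in the units of the state.
- bot.get_obs(): the state, without advancing time (a new reading comes with each control period).
- bot.grab_frame(name): name is "scene" or "top"; returns a dict with "pixels" (480x640x3 uint8, red, green, blue), "z_map" (480x640 float32, m along the optical axis (not along the pixel's ray), 0 where there is no reading), "fx", "fy", "cx", "cy" (pixels), "R" (3x3) and "t" (3): a world point X has camera coordinates R X + t. Camera axes: x right, y down, z forward; pixel columns grow to the right and rows downward; lengths in m; the calibration is good to about 2 mm. A picture is of the moment at which its call begins.
- bot.finish_job(): hands the job in, once; it reports no verdict.
The state is a dict: "time": time; "qpos": joint angles; "qvel": joint speeds; "tau": joint torques, N m; "ee_pos": TCP position; "eef_rot": TCP orientation; "wrist_force": force on the tool from outside, world axes, zero at the start; "ft_torque": the same for the moment, N m; "grip_width": opening from 0.0 (shut) to 1.0 (fully open).
Only numpy, scipy, OpenCV 4.12 (cv2) and the standard library are available. Lean on these libraries where they do the work, as an engineer would, in place of code of your own. Each camera call takes 0.05 s, during which the arm holds its last target.

### The job

Swing the slide dryer's hatch up, over and gently down onto its rear stop, lift the lid off the steel slide box by its knob and lay it flat on the grey mat. Set every slide rack from the box down upright on the floor of the dryer chamber without dropping any, then close the hatch gently and put the lid back on the empty box, properly seated. Do not let the hatch fall either way, and leave the other things on the bench where they are.

Things in the scene. Friction and masses are not known exactly. Their poses are not given: they have to be found in the camera images.
- dryer_floor (a point): slide dryer: fixed white open-topped cabinet 256 (x) by 126 (y) mm, rim 120 mm above the bench. This point is the middle of the chamber's floor, 36 mm above the bench (the rim is 84 mm above this point). The chamber is 236 (x) by 106 (y) mm inside, walls 10 mm, room for four racks side by side along x. Axes: x along the hinge, y from the front of the cabinet to its rear, z up.
- hatch_hinge (a point): fixed point on the middle of the hatch's hinge axis, at the rear top edge of the dryer, 128 mm above the bench. The hinge runs along this point's x; axes as for dryer_floor.
- hatch_bar (a point): middle of the hatch's handle: a round steel bar, 12 mm thick and 132 mm long, parallel to the hinge and 168 mm from it, in the plane of the hatch; it stands 40 mm (centre) clear of the hatch's front edge, held by two 10 mm arms at its ends. The hatch is a 256 by 128 mm panel, 14 mm thick, 0.45 kg, white frame with a clear window.
- hatch (a joint): hatch angle in rad: 0 closed, 1.57 upright, 2.3 lying back on its stop (two rubber-tipped brackets behind the dryer). The bar is at 168 mm x (-cos, sin) of this angle in (y, z) from the hinge point. Nearly free hinge: the hatch falls forward below upright and backward beyond it.
- slidebox_rim (a point): middle of the mouth of the slide box, at rim height, 86 mm above the bench: fixed open stainless box 236 (x) by 126 (y) by 86 mm high, walls 3 mm, inner floor 3 mm above the bench, with a 10 mm high ledge all round the floor that keeps the racks about 12 mm off the walls. Axes: x along its length, z up.
- lid_knob (a point): middle of the black knob of the loose lid: knob 30 mm across, 20 mm high, on a thin neck, its middle 24 mm above the lid's plate. Lid: flat steel plate 246 (x) by 136 (y) by 3 mm with a locating lip below it, 220 by 110 by 5 mm, that sits inside the box mouth with 5 mm play each side; 0.32 kg. Seated, the knob's middle is 27 mm above the box rim; lying on a flat surface it is 32 mm above it. Either way round fits. Axes: x along its length, z up.
- mat_top (a point): middle of the top of the grey bench mat: fixed, rubber, 290 (x) by 170 (y) by 3 mm thick, flat on the bench; the lid is laid here. Axes: x along its length, z up.
- rack0_mid (a point): slide rack, None if not there at the start. Steel rack of glass slides, 36 (x) by 84 (y) mm, 70 mm high, 0.18 kg; this point is in its middle, half-way up (35 mm above its foot). Body 34 mm high; above it a level grip bar 10 mm wide (x), 8 mm high, along the full length y, its middle 31 mm above this point, 66 mm above the foot, on a post at each end. Stands in the slide box at the start, two to four of them side by side along the box, bars across the box.
- rack1_mid (a point): slide rack like rack0, None if not there at the start. Steel rack of glass slides, 36 (x) by 84 (y) mm, 70 mm high, 0.18 kg; this point is in its middle, half-way up (35 mm above its foot). Body 34 mm high; above it a level grip bar 10 mm wide (x), 8 mm high, along the full length y, its middle 31 mm above this point, 66 mm above the foot, on a post at each end. Stands in the slide box at the start, two to four of them side by side along the box, bars across the box.
- rack2_mid (a point): slide rack like rack0, None if not there at the start. Steel rack of glass slides, 36 (x) by 84 (y) mm, 70 mm high, 0.18 kg; this point is in its middle, half-way up (35 mm above its foot). Body 34 mm high; above it a level grip bar 10 mm wide (x), 8 mm high, along the full length y, its middle 31 mm above this point, 66 mm above the foot, on a post at each end. Stands in the slide box at the start, two to four of them side by side along the box, bars across the box.
- rack3_mid (a point): slide rack like rack0, None if not there at the start. Steel rack of glass slides, 36 (x) by 84 (y) mm, 70 mm high, 0.18 kg; this point is in its middle, half-way up (35 mm above its foot). Body 34 mm high; above it a level grip bar 10 mm wide (x), 8 mm high, along the full length y, its middle 31 mm above this point, 66 mm above the foot, on a post at each end. Stands in the slide box at the start, two to four of them side by side along the box, bars across the box.
- beaker: bystander: glass beaker, 70 mm across, 90 mm high; origin under its middle
- flask: bystander: conical glass flask, 86 mm across, 118 mm high; origin under its middle
- slide_case: bystander: closed blue slide case, 90 by 175 by 32 mm high; origin under its middle
- jar: bystander: amber jar, 64 mm across, 85 mm high; origin under its middle
- wash_bottle: bystander: white bottle, 68 mm across, 170 mm high; origin under its middle
- dish: bystander: shallow white dish, 70 mm across, 22 mm high; origin under its middle

How it is judged:
On the way, in this order (a step that is already met when the one before it is completed fails the run):
1. the hatch lies back at rest on its stop and the lid lies flat on the mat (in either order) (value of joint hatch above 2.22 rad and velocity of joint hatch below 0.1 rad/s and horizontal distance between lid_knob and mat_top below 0.05 m and z of lid_knob in the frame of mat_top below 0.036 m and angle between lid_knob's own z axis and vertical below 0.06 rad), for 0.2 s.
2. every rack that is there stands upright on the floor of the dryer chamber (x of rack0_mid in the frame of dryer_floor between -0.105 and 0.105 m and y of rack0_mid in the frame of dryer_floor between -0.03 and 0.03 m and z of each of rack0_mid, rack1_mid, rack2_mid, rack3_mid in the frame of dryer_floor below 0.041 m and angle between each of rack0_mid, rack1_mid, rack2_mid, rack3_mid's own z axis and vertical below 0.12 rad and x of rack1_mid in the frame of dryer_floor between -0.105 and 0.105 m and y of rack1_mid in the frame of dryer_floor between -0.03 and 0.03 m and x of rack2_mid in the frame of dryer_floor between -0.105 and 0.105 m and y of rack2_mid in the frame of dryer_floor between -0.03 and 0.03 m and x of rack3_mid in the frame of dryer_floor between -0.105 and 0.105 m and y of rack3_mid in the frame of dryer_floor between -0.03 and 0.03 m), for 0.2 s.
At the end, for the whole second after the job is handed in: the hatch is closed (within 0.03 rad); every rack stands upright (within 0.12 rad) on the floor of the chamber, its middle less than 41 mm above the floor; the lid is seated level in the mouth of the box, its knob less than 29.5 mm above the rim (all of step 2 and value of joint hatch below 0.03 rad and z of lid_knob in the frame of slidebox_rim between 0.02 and 0.0295 m and horizontal distance between lid_knob and slidebox_rim below 0.012 m and angle between lid_knob's own z axis and vertical below 0.04 rad); the robot touches nothing.
It fails at once if the hatch falls onto its stop (faster than 2 rad/s in the last 0.3 rad) (value of joint hatch above 2 rad and velocity of joint hatch above 2 rad/s).
It fails at once if the hatch falls shut (faster than 2 rad/s in the last 0.3 rad) (value of joint hatch below 0.3 rad and velocity of joint hatch below -2 rad/s).
It fails at once if a rack is dropped into the dryer from its rim or higher (faster than 1.1 m/s inside the chamber) ((horizontal distance between rack0_mid and dryer_floor below 0.12 m and z of rack0_mid in the frame of dryer_floor below 0.08 m and linear speed of rack0 above 1.1 m/s) or (horizontal distance between rack1_mid and dryer_floor below 0.12 m and z of rack1_mid in the frame of dryer_floor below 0.08 m and linear speed of rack1 above 1.1 m/s) or (horizontal distance between rack2_mid and dryer_floor below 0.12 m and z of rack2_mid in the frame of dryer_floor below 0.08 m and linear speed of rack2 above 1.1 m/s) or (horizontal distance between rack3_mid and dryer_floor below 0.12 m and z of rack3_mid in the frame of dryer_floor below 0.08 m and linear speed of rack3 above 1.1 m/s)).
It fails at once if a bystander is moved more than 40 mm (distance of any of beaker, flask, slide_case, jar, wash_bottle, dish from where it was at the start of the episode above 0.04 m).
Of rack0, rack1, rack2, rack3 only 2 to 4 are there at a start; the rules pass over those that are not, and their reading is None.
At some moment in a run one of lid, rack0, rack1, rack2, rack3 may be knocked a few centimetres aside while the robot is not near it.
It also fails if it takes over 210 s, if anything falls off the work surface, if the arm or the gripper's body presses on something with over 40 N, if the wrist force passes 120 N, or if a joint passes its speed limit or range.

## Working session

There is one attempt and no reset: what is moved stays moved. The work goes in short steps, Python scripts to look and compute and a tool call to move; the robot and the scene stay as the last step left them, time stands still between calls to the robot, and variables do not carry over. Pictures are saved under pics/ and viewed, and the job is handed in when it is done.

Besides the shell and the picture viewer there is one more tool, called by a JSON object that holds its "op" and its "data", one argument or row to a line. apply_moves: Moves the arm, as the interface text tells. Scaled input: -1 to 1 covers 3 cm each way for a shift and 5 degrees each way for a turn. Its arguments: {"type":"object","properties":{"grip":{"type":"array"},"slide":{"type":"array"},"yaw":{"type":"array"}},"required":["grip","slide","yaw"]}

```bash
ls; mkdir -p pics
python3 - <<'E'
from bench import bot
import cv2,numpy as np
print(bot.get_obs(), bot.grip_depth)
for n in("scene","top"):
    f=bot.grab_frame(n); cv2.imwrite(f"pics/{n}0.png",f["pixels"][:,:,::-1])
    print(n,f["fx"],f["fy"],f["cx"],f["cy"],f["R"],f["t"],(f["z_map"]>0).mean())
E
```

```text
pics
{'time': 0.0, 'qpos': array([-1.32848598,  0.42673602,  0.07385356,  1.60663088, -0.03408294,
        1.11078149, -0.06707778]), 'qvel': array([ 1.89909002e-03, -1.14757770e-03,  5.53725735e-04,  5.02861769e-04,
        7.53973581e-05,  3.01194143e-04, -7.74821328e-04]), 'tau': array([-2.01197479e-03, -9.49852395e+01,  3.75978917e+00, -4.63503706e+01,
        1.92690961e-02,  1.02399327e-02,  3.03259327e-06]), 'ee_pos': array([0.2576328 , 0.62345063, 0.23059747]), 'eef_rot': array([ 4.05896018e-04,  8.31223870e-01,  5.55937459e-01, -5.05397882e-04]), 'wrist_force': array([-0.46902699, -0.16315311, -0.48099689]), 'ft_torque': array([-0.00332146, -0.04199409, -0.04454556]), 'grip_width': 1.003288796292071} 0.0187
scene 595.0437257025598 595.0437257025598 317.82294229626524 242.772988262808 [[ 0.65537349  0.75510551 -0.01735678]
 [ 0.41230252 -0.37691192 -0.82942392]
 [-0.63284455  0.5364262  -0.55834998]] [-0.25484597 -0.16465682  1.94478932] 0.995556640625
top 577.8530205136672 577.8530205136672 317.8795505648179 241.24995818576423 [[-0.0168712  -0.99985584  0.00191438]
 [-0.98606712  0.01632157 -0.16554527]
 [ 0.16549016 -0.00468065 -0.98620033]] [-0.10000367  0.52295173  1.65452717] 0.9958821614583333
```

View pics/scene0.png

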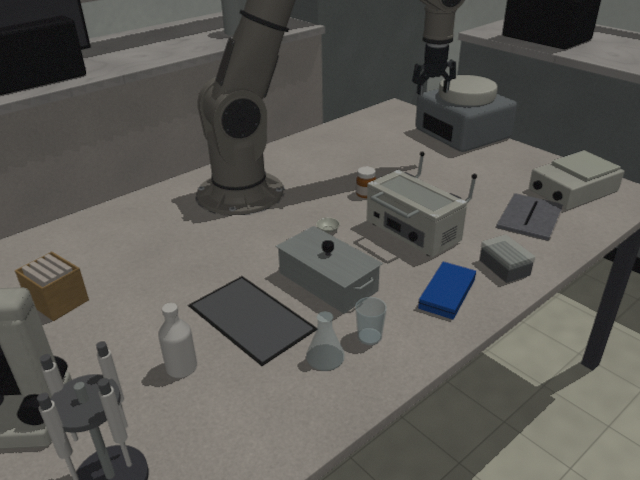

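View pics/top0.png

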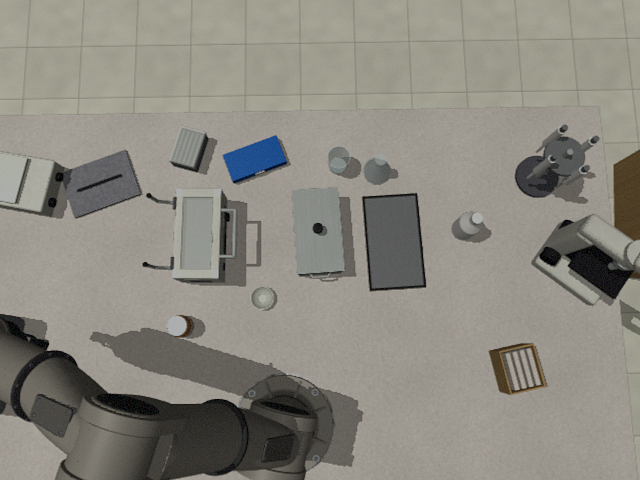

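The overhead view has image up as +x and image left as +y. The dryer is at about (200,235), with its bar at (232,232) and the bar's shadow at 257. The lidded box is at (320,232) with its knob at (318,228), and the mat is at (394,242). The jar is at (180,326), the dish at (263,298), the beaker at (339,160) and the flask at (377,168).

```bash
cat > h.py <<'E'
from bench import bot
import cv2,numpy as np
from scipy.spatial.transform import Rotation as Rn
def cloud(n,save=None):
    f=bot.grab_frame(n); z=f["z_map"].astype(float); v,u=np.mgrid[0:480,0:640]
    c=np.stack([(u-f["cx"])/f["fx"]*z,(v-f["cy"])/f["fy"]*z,z],-1)
    P=(c-f["t"])@f["R"]  # R^T (c-t)
    P[z==0]=np.nan
    if save: cv2.imwrite(save,f["pixels"][:,:,::-1])
    return f,P
def proj(f,X):
    c=f["R"]@np.asarray(X)+f["t"]; return f["fx"]*c[0]/c[2]+f["cx"],f["fy"]*c[1]/c[2]+f["cy"]
def rect(pts):
    r=cv2.minAreaRect((pts[:,:2]*1000).astype(np.float32)); return r
def st():
    o=bot.get_obs(); w,x,y,z=o["eef_rot"]; R=Rn.from_quat([x,y,z,w]).as_matrix()
    print("t",round(o["time"],2),"p",o["ee_pos"].round(4),"xax",R[:,0].round(3),"yaw",round(np.degrees(np.arctan2(R[1,0],R[0,0])),2),"z",R[:,2].round(3),"F",o["wrist_force"].round(1),"g",round(o["grip_width"],3),"q",o["qpos"].round(2))
    return o,R
E
python3 - <<'E'
from h import *
st()
for n in("top","scene"):
    f,P=cloud(n); px=f["pixels"].astype(int); Z=P[...,2]
    inb=(P[...,0]>.3)&(P[...,0]<1.1)&(abs(P[...,1])<.6)
    print(n,"bench z",np.nanmedian(Z[inb&(Z<.02)]))
    def reg(x0,x1,y0,y1,z0,z1,lab,m=None):
        k=(P[...,0]>x0)&(P[...,0]<x1)&(P[...,1]>y0)&(P[...,1]<y1)&(Z>z0)&(Z<z1)
        if m is not None:k&=m
        nc,l,s,_=cv2.connectedComponentsWithStats(k.astype(np.uint8))
        for i in np.argsort(-s[1:,4])[:3]+1:
            if s[i,4]<15: continue
            p=P[l==i]; print(lab,s[i,4],"mean",p.mean(0).round(4),"zmed",np.median(p[:,2]).round(4),"rect",[np.round(a,1) for a in rect(p)], s[i,:4])
    reg(.3,1.1,-.6,.7,.02,.4,"obj")
    reg(.3,1.1,-.2,.7,.08,.105,"lidplate")
    reg(.3,1.1,-.3,.3,.105,.135,"knob",px.sum(-1)<120)
    reg(.3,1.1,.1,.5,.114,.15,"hatch")
    reg(.3,1.1,.1,.5,.15,.3,"above")
    reg(.3,1.1,-.5,.2,-.002,.012,"mat",(px.sum(-1)<240))
E
```

```text
t 0.1 p [0.2576 0.6235 0.2307] xax [ 0.382  0.924 -0.001] yaw 67.55 z [-0.    -0.001 -1.   ] F [ 0.9 -1.1 -0.3] g 0.999 q [-1.33  0.43  0.07  1.61 -0.03  1.11 -0.07]
top bench z -0.0003634310158360695
obj 5415 mean [0.5314 0.2244 0.1243] zmed 0.1307 rect [array([536.9, 241.7]), array([242.8, 259.4]), np.float64(89.0)] [142 188  95  95]
obj 4086 mean [ 0.5424 -0.1067  0.088 ] zmed 0.0882 rect [array([ 545.5, -106.7]), array([267.7, 136.2]), np.float64(3.2)] [291 187  53  92]
obj 1707 mean [0.7811 0.0814 0.0305] zmed 0.0305 rect [array([782.3,  81.8]), array([ 97.3, 175.2]), np.float64(21.0)] [222 135  65  48]
lidplate 3807 mean [ 0.5458 -0.1066  0.0884] zmed 0.0884 rect [array([ 547.6, -106.6]), array([247.2, 136.1]), np.float64(3.2)] [291 187  53  87]
lidplate 94 mean [ 0.7693 -0.1673  0.0875] zmed 0.087 rect [array([ 763.9, -168.9]), array([59. , 71.4]), np.float64(88.4)] [327 146  21  23]
lidplate 64 mean [0.5443 0.1683 0.0922] zmed 0.0925 rect [array([542.3, 168.5]), array([  2.7, 122.5]), np.float64(88.9)] [220 212   3  43]
knob 76 mean [ 0.5466 -0.1084  0.121 ] zmed 0.1213 rect 
[... 2597 characters left out ...]
62   5  13]
above 51 mean [0.6379 0.3523 0.1706] zmed 0.1713 rect [array([636.8, 352.6]), array([15.1, 13.2]), np.float64(89.6)] [471 173   6  13]
above 44 mean [0.4482 0.3556 0.1691] zmed 0.1705 rect [array([447.7, 355.8]), array([11.9, 17.8]), np.float64(42.3)] [419 151   5  13]
mat 5700 mean [ 0.5386 -0.3381  0.0041] zmed 0.0041 rect [array([ 528.1, -334.9]), array([293.4, 174.4]), np.float64(2.9)] [188 276 129  90]
mat 1294 mean [0.5405 0.1407 0.0019] zmed 0.0017 rect [array([536.4, 124.8]), array([268.9, 131.2]), np.float64(3.5)] [351 220  87  47]
mat 1113 mean [ 0.5503 -0.1824  0.0025] zmed 0.0017 rect [array([ 552.1, -184.7]), array([254.5,  78.6]), np.float64(13.5)] [266 270  90  50]
```

Run:
```python
from h import *
for n in("top","scene"):
    f,P=cloud(n); Z=P[...,2]
    k=(P[...,0]>.4)&(P[...,0]<.68)&(P[...,1]>.09)&(P[...,1]<.145)&(Z>.11)&(Z<.145)
    p=P[k]; print(n,"bar",len(p),p.mean(0).round(4),p[:,2].max().round(4),rect(p))
    for a,b in((.48,.52),(.52,.56),(.56,.6)):
        q=p[(p[:,0]>a)&(p[:,0]<b)]; q=q[q[:,2]>q[:,2].max()-.004]; print(q.mean(0).round(4),len(q), q[:,1].min().round(4),q[:,1].max().round(4))
    # dryer panel
    k=(P[...,0]>.3)&(P[...,0]<.75)&(P[...,1]>.155)&(P[...,1]<.33)&(Z>.126)&(Z<.142)
    nc,l,s,_=cv2.connectedComponentsWithStats(k.astype(np.uint8)); i=1+s[1:,4].argmax(); p=P[l==i]
    print("panel",rect(p),np.median(p[:,2]),cv2.boxPoints(rect(p)).round(0).tolist())
    im=f["pixels"][:,:,::-1].copy()
    for X in ((.54,.126,.128),(.54,.294,.128)): 
        u,v=proj(f,X); cv2.circle(im,(int(u),int(v)),2,(0,0,255),-1)
    u,v=map(int,proj(f,(.54,.2,.1))); c=im[v-70:v+70,u-90:u+90]; cv2.imwrite(f"pics/bar_{n}.png",cv2.resize(c,None,fx=3,fy=3))
```

```text
top bar 242 [0.5368 0.1276 0.1311] 0.1405 ((536.469482421875, 131.7960205078125), (24.603090286254883, 141.4849853515625), 89.60259246826172)
[0.494  0.1242 0.1373] 7 0.1214 0.1271
[0.5339 0.1267 0.1383] 6 0.1242 0.1302
[0.5803 0.124  0.1386] 8 0.1193 0.1273
panel ((537.2095336914062, 228.63580322265625), (147.93069458007812, 257.3875732421875), 89.5783920288086) 0.132059261877908 [[408.0, 156.0], [665.0, 154.0], [666.0, 302.0], [409.0, 304.0]]
scene bar 219 [0.544  0.1258 0.1318] 0.1389 ((538.3672485351562, 130.14662170410156), (143.0093994140625, 28.977005004882812), 0.12059863656759262)
[0.4885 0.1247 0.1362] 7 0.1194 0.1291
[0.5415 0.1256 0.1356] 14 0.1204 0.1296
[0.5809 0.1231 0.1353] 21 0.1162 0.1274
panel ((537.6980590820312, 229.3651580810547), (146.03126525878906, 266.2460021972656), 88.81708526611328) 0.13361236221680753 [[403.0, 159.0], [669.0, 154.0], [672.0, 300.0], [406.0, 305.0]]
```

```bash
cd pics; python3 -c "
import cv2,numpy as np
cv2.imwrite('bar2.png',cv2.resize(np.vstack([cv2.imread('bar_top.png'),cv2.imread('bar_scene.png')]),None,fx=.7,fy=.7))"
```

```text
(no output)
```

View pics/bar2.png

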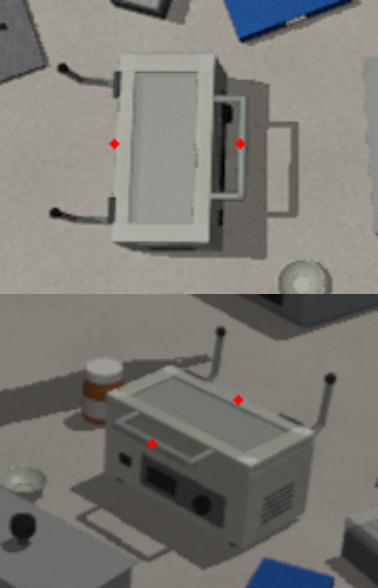

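The bar's middle is at about (0.537, 0.125, 0.13) and the hinge at about (0.539, 0.293), 168 mm apart as given. The dryer's x axis is turned about −0.8°. I'll turn the jaws across the bar first.

{"op": "apply_moves", "data": {
  "grip": [0.3,0.6,0.62,0.62,0.62,0.62],
  "slide": [
    [0,0,-1],
    [0,0,0],
    [0,0,0],
    [0,0,0],
    [0,0,0],
    [0,0,0]
  ],
  "yaw": [-1,-1,-1,-1,-0.33,0]
}}

```text
time: 0.8
ee_pos: [0.2578, 0.6237, 0.2613]
eef_rot: [-0.0, 0.712, 0.703, -0.0]
wrist_force: [-0.2, 0.5, -0.7]
grip_width: 0.379
```

```bash
cat >> h.py <<'E'
def to(X,yaw=None):
    o,R=st(); d=R.T@(np.asarray(X)-o["ee_pos"]); print("tool d/30mm",(d/.03).round(3))
    if yaw is not None:
        t=np.degrees(np.arctan2(R[1,0],R[0,0])); print("yaw units",round(-(((yaw-t)+90)%180-90)/5,3))
E
python3 -c "
from h import *
to((.537,.125,.26),89.2)"
```

```text
t 0.8 p [0.2578 0.6237 0.2613] xax [ 0.013  1.    -0.   ] yaw 89.28 z [-0. -0. -1.] F [-0.2  0.5 -0.7] g 0.379 q [-1.28  0.4   0.    1.57 -0.    1.17  0.29]
tool d/30mm [-16.506   9.513   0.043]
yaw units 0.017
```

{"op": "apply_moves", "data": {
  "grip": [0.62,0.62,0.62,0.62,0.62,0.62,0.62,0.62,0.62,0.62,0.62,0.62,0.62,0.62,0.62,0.62,0.62,0.62,0.62,0.62],
  "slide": [
    [-0.87,0.5,0],
    [-0.87,0.5,0],
    [-0.87,0.5,0],
    [-0.87,0.5,0],
    [-0.87,0.5,0],
    [-0.87,0.5,0],
    [-0.87,0.5,0],
    [-0.87,0.5,0],
    [-0.87,0.5,0],
    [-0.87,0.5,0],
    [-0.87,0.5,0],
    [-0.87,0.5,0],
    [-0.87,0.5,0],
    [-0.87,0.5,0],
    [-0.87,0.5,0],
    [-0.87,0.5,0],
    [-0.87,0.5,0],
    [-0.87,0.5,0],
    [-0.87,0.5,0],
    [0,0,0]
  ],
  "yaw": [0,0,0,0,0,0,0,0,0,0,0,0,0,0,0,0,0,0,0,0]
}}

```text
time: 2.47
ee_pos: [0.538, 0.1182, 0.2616]
eef_rot: [0.001, 0.715, 0.699, -0.0]
wrist_force: [-0.2, 0.2, -0.4]
grip_width: 0.376
```

```bash
python3 -c "
from h import *
to((.537,.125,.112),89.2)
for n in('scene','top'):
    f,P=cloud(n); u,v=map(int,proj(f,(.54,.13,.2))); c=f['pixels'][v-80:v+80,u-100:u+100,::-1]; cv2.imwrite(f'pics/a_{n}.png',cv2.resize(c,None,fx=2,fy=2))
cv2.imwrite('pics/a.png',np.hstack([cv2.imread('pics/a_top.png'),cv2.imread('pics/a_scene.png')]))
"
```

```text
t 2.47 p [0.538  0.1182 0.2616] xax [ 0.022  1.    -0.002] yaw 88.74 z [ 0.001 -0.002 -1.   ] F [-0.2  0.2 -0.4] g 0.376 q [-0.6   0.2   0.31  1.87 -0.07  1.09  1.28]
tool d/30mm [ 0.232 -0.043  4.985]
yaw units -0.091
```

View pics/a.png

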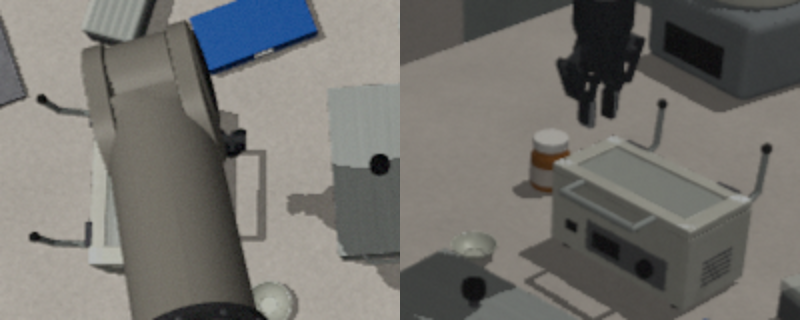

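The gripper is above the bar, with both fingers visible at scene crop (590,105). Going down.

{"op": "apply_moves", "data": {
  "grip": [0.62,0.62,0.62,0.62,0.62,0.62,0.62,0.62],
  "slide": [
    [0.23,0,0],
    [0,0,0.8],
    [0,0,0.8],
    [0,0,0.8],
    [0,0,0.8],
    [0,0,0.8],
    [0,0,0.5],
    [0,0,0]
  ],
  "yaw": [0,0,0,0,0,0,0,0]
}}

```text
time: 3.23
ee_pos: [0.5337, 0.1323, 0.1234]
eef_rot: [-0.001, 0.711, 0.703, -0.002]
wrist_force: [-0.5, 0.1, -0.9]
grip_width: 0.38
```

```bash
python3 -c "
from h import *
to((.537,.125,.110),89.2)
f,P=cloud('scene'); u,v=map(int,proj(f,(.54,.13,.15))); c=f['pixels'][v-80:v+80,u-100:u+100,::-1]; cv2.imwrite('pics/b.png',cv2.resize(c,None,fx=4,fy=3.7))
"
```

```text
t 3.23 p [0.5337 0.1323 0.1234] xax [ 0.012  1.    -0.001] yaw 89.31 z [-0.004 -0.001 -1.   ] F [-0.5  0.1 -0.9] g 0.38 q [-0.58  0.36  0.27  2.   -0.13  0.81  1.32]
tool d/30mm [-0.243  0.115  0.447]
yaw units 0.022
```

View pics/b.png

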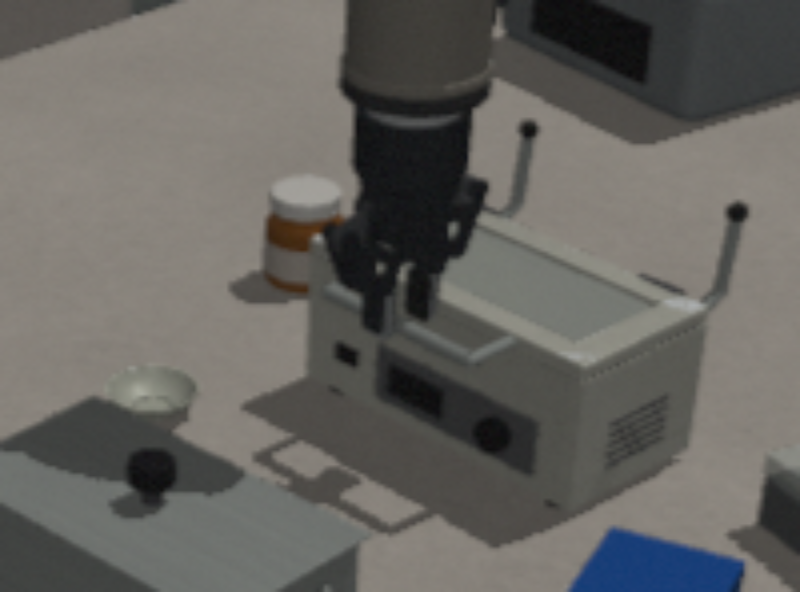

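The fingers straddle the bar but sit 7 mm too far to the rear. I'll correct that, go lower and grip.

{"op": "apply_moves", "data": {
  "grip": [0.62,0.62,0.62,0.62,0.62],
  "slide": [
    [-0.24,0.1,0],
    [0,0,0],
    [0,0,0.25],
    [0,0,0.2],
    [0,0,0]
  ],
  "yaw": [0,0,0,0,0]
}}

```text
time: 3.7
ee_pos: [0.5383, 0.1236, 0.1119]
eef_rot: [-0.0, 0.712, 0.702, -0.0]
wrist_force: [-0.3, 0.3, -0.7]
grip_width: 0.384
```

{"op": "apply_moves", "data": {
  "grip": [0.8,1,1,1,1,1],
  "slide": [
    [0,0,0],
    [0,0,0],
    [0,0,0],
    [0,0,0],
    [0,0,0],
    [0,0,0]
  ],
  "yaw": [0,0,0,0,0,0]
}}

```text
time: 4.2
ee_pos: [0.5387, 0.1269, 0.1131]
eef_rot: [-0.001, 0.711, 0.703, 0.001]
wrist_force: [-2.0, 15.9, -2.3]
grip_width: 0.114
```

```bash
python3 -c "
from h import *
to((.537,.125,.110),89.2)"
```

```text
t 4.2 p [0.5387 0.1269 0.1131] xax [0.011 1.    0.003] yaw 89.34 z [ 0.     0.003 -1.   ] F [-2.  15.9 -2.3] g 0.114 q [-0.56  0.38  0.27  2.   -0.14  0.78  1.35]
tool d/30mm [-0.065 -0.056  0.104]
yaw units 0.028
```

The bar is gripped: the opening is 10 mm and the bar pulls 16 N toward +y, so it sits about 3 mm further to the rear than I commanded. Next I work out the arc increments in tool units.

```bash
python3 -c "
import numpy as np
a=np.linspace(0,2.3,31); y=5.6*(1-np.cos(a)); z=-5.6*np.sin(a)
y=y.round(2);z=z.round(2)
print([[round(p,2),0,round(q,2)] for p,q in zip(np.diff(y),np.diff(z))])"
```

```text
[[np.float64(0.02), 0, np.float64(-0.43)], [np.float64(0.05), 0, np.float64(-0.43)], [np.float64(0.08), 0, np.float64(-0.42)], [np.float64(0.11), 0, np.float64(-0.41)], [np.float64(0.15), 0, np.float64(-0.4)], [np.float64(0.17), 0, np.float64(-0.4)], [np.float64(0.21), 0, np.float64(-0.37)], [np.float64(0.23), 0, np.float64(-0.36)], [np.float64(0.26), 0, np.float64(-0.34)], [np.float64(0.29), 0, np.float64(-0.32)], [np.float64(0.31), 0, np.float64(-0.3)], [np.float64(0.33), 0, np.float64(-0.28)], [np.float64(0.35), 0, np.float64(-0.24)], [np.float64(0.37), 0, np.float64(-0.22)], [np.float64(0.38), 0, np.float64(-0.19)], [np.float64(0.4), 0, np.float64(-0.16)], [np.float64(0.41), 0, np.float64(-0.13)], [np.float64(0.42), 0, np.float64(-0.1)], [np.float64(0.42), 0, np.float64(-0.06)], [np.float64(0.43), 0, np.float64(-0.04)], [np.float64(0.43), 0, np.float64(0.0)], [np.float64(0.43), 0, np.float64(0.04)], [np.float64(0.42), 0, np.float64(0.06)], [np.float64(0.42), 0, np.float64(0.1)], [np.float64(0.41), 0, np.float64(0.13)], [np.float64(0.4), 0, np.float64(0.16)], [np.float64(0.38), 0, np.float64(0.19)], [np.float64(0.37), 0, np.float64(0.22)], [np.float64(0.35), 0, np.float64(0.25)], [np.float64(0.33), 0, np.float64(0.27)]]
```

{"op": "apply_moves", "data": {
  "grip": [1,1,1,1,1,1,1,1,1,1,1],
  "slide": [
    [0.1,0,0],
    [0.02,0,-0.43],
    [0.05,0,-0.43],
    [0.08,0,-0.42],
    [0.11,0,-0.41],
    [0.15,0,-0.4],
    [0.17,0,-0.4],
    [0.21,0,-0.37],
    [0.23,0,-0.36],
    [0.26,0,-0.34],
    [0,0,0]
  ],
  "yaw": [0,0,0,0,0,0,0,0,0,0,0]
}}

```text
time: 5.12
ee_pos: [0.5395, 0.164, 0.2217]
eef_rot: [0.001, 0.712, 0.702, -0.0]
wrist_force: [-4.1, -13.8, 9.9]
grip_width: 0.113
```

```bash
python3 -c "
from h import *
st()
f,P=cloud('scene'); u,v=map(int,proj(f,(.54,.2,.2))); c=f['pixels'][v-100:v+100,u-120:u+120,::-1]; cv2.imwrite('pics/c.png',cv2.resize(c,None,fx=3,fy=3))
"
```

```text
t 5.12 p [0.5395 0.164  0.2217] xax [ 0.015  1.    -0.002] yaw 89.15 z [ 0.    -0.002 -1.   ] F [ -4.1 -13.8   9.9] g 0.113 q [-0.65  0.26  0.29  1.88 -0.08  1.01  1.23]
```

View pics/c.png

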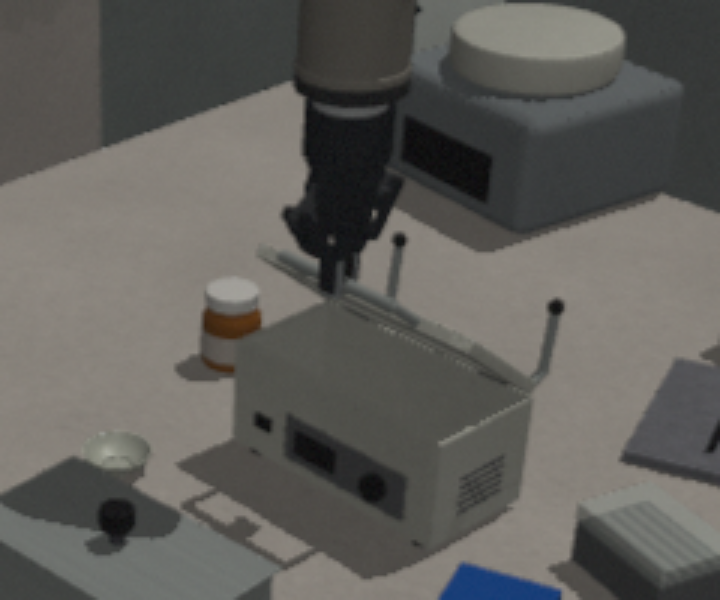

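The hatch is rising with the bar in the grip, at about 0.7 rad and with forces near 15 N. Continuing.

{"op": "apply_moves", "data": {
  "grip": [1,1,1,1,1,1,1,1,1,1,1,1],
  "slide": [
    [0.29,0,-0.32],
    [0.31,0,-0.3],
    [0.33,0,-0.28],
    [0.35,0,-0.24],
    [0.37,0,-0.22],
    [0.38,0,-0.19],
    [0.4,0,-0.16],
    [0.41,0,-0.13],
    [0.42,0,-0.1],
    [0.42,0,-0.06],
    [0.43,0,-0.04],
    [0,0,0]
  ],
  "yaw": [0,0,0,0,0,0,0,0,0,0,0,0]
}}

```text
time: 6.17
ee_pos: [0.5416, 0.291, 0.282]
eef_rot: [0.0, 0.711, 0.703, 0.001]
wrist_force: [0.3, 1.1, 9.9]
grip_width: 0.109
```

{"op": "apply_moves", "data": {
  "grip": [1,1,1,1,1,1,1],
  "slide": [
    [0.43,0,0],
    [0.43,0,0.04],
    [0.42,0,0.06],
    [0.42,0,0.1],
    [0.41,0,0.13],
    [0.4,0,0.16],
    [0,0,0]
  ],
  "yaw": [0,0,0,0,0,0,0]
}}

```text
time: 6.75
ee_pos: [0.5425, 0.3672, 0.2662]
eef_rot: [-0.0, 0.711, 0.703, 0.001]
wrist_force: [6.5, 5.1, 8.0]
grip_width: 0.109
```

```bash
python3 -c "
from h import *
st()
f,P=cloud('scene'); u,v=map(int,proj(f,(.54,.3,.2))); c=f['pixels'][v-100:v+100,u-120:u+120,::-1]; cv2.imwrite('pics/d.png',cv2.resize(c,None,fx=3,fy=3))
"
```

```text
t 6.75 p [0.5425 0.3672 0.2662] xax [0.012 1.    0.002] yaw 89.34 z [ 0.002  0.002 -1.   ] F [6.5 5.1 8. ] g 0.109 q [-0.85  0.37  0.21  1.62 -0.08  1.15  0.94]
```

View pics/d.png

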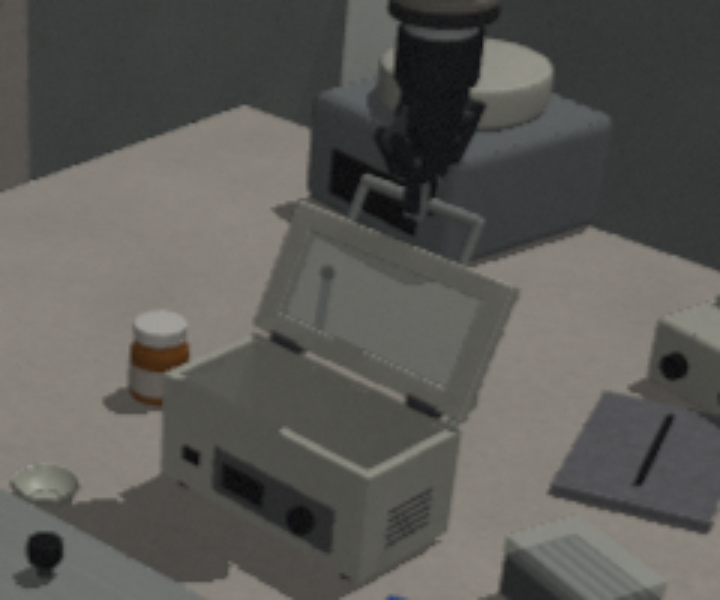

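The hatch is past upright and held at about 2.0 rad. I'll take the last part slowly.

{"op": "apply_moves", "data": {
  "grip": [1,1,1,1,1,1,1,1,1],
  "slide": [
    [0.19,0,0.09],
    [0.19,0,0.1],
    [0.19,0,0.11],
    [0.18,0,0.11],
    [0.18,0,0.12],
    [0.17,0,0.13],
    [0.17,0,0.13],
    [0.16,0,0.14],
    [0,0,0]
  ],
  "yaw": [0,0,0,0,0,0,0,0,0]
}}

```text
time: 7.55
ee_pos: [0.543, 0.4071, 0.238]
eef_rot: [0.0, 0.712, 0.702, 0.0]
wrist_force: [3.9, 2.2, 1.9]
grip_width: 0.11
```

```bash
python3 -c "
from h import *
st()
f,P=cloud('scene'); u,v=map(int,proj(f,(.54,.3,.2))); c=f['pixels'][v-100:v+100,u-120:u+120,::-1]; cv2.imwrite('pics/e.png',cv2.resize(c,None,fx=3,fy=3))
"
```

```text
t 7.55 p [0.543  0.4071 0.238 ] xax [ 0.014  1.    -0.   ] yaw 89.21 z [ 0. -0. -1.] F [3.9 2.2 1.9] g 0.11 q [-0.88  0.43  0.2   1.6  -0.09  1.12  0.9 ]
```

View pics/e.png

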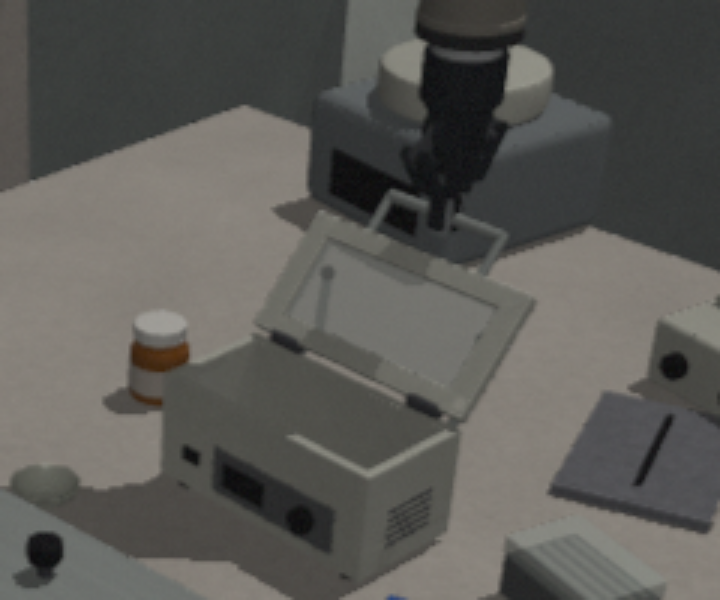

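This is close to 2.3 rad. I'll nudge it onto the stop and watch the force.

{"op": "apply_moves", "data": {
  "grip": [1,1,1,1],
  "slide": [
    [0.05,0,0.05],
    [0.05,0,0.05],
    [0.05,0,0.05],
    [0,0,0]
  ],
  "yaw": [0,0,0,0]
}}

```text
time: 7.93
ee_pos: [0.5438, 0.4073, 0.237]
eef_rot: [0.001, 0.713, 0.701, -0.001]
wrist_force: [-17.1, -26.8, 48.6]
grip_width: 0.11
```

The force jumped with no further motion, so it is on the stop. I'll relax the push, open slightly and rise.

{"op": "apply_moves", "data": {
  "grip": [1,0.9,0.72,0.72,0.72,0.72,0.72,0.72,0.72,0.72],
  "slide": [
    [-0.12,0,-0.12],
    [0,0,0],
    [0,0,0],
    [0,0,0],
    [0,0,0],
    [0,0,-0.3],
    [0,0,-0.7],
    [0,0,-0.9],
    [0,0,-0.9],
    [0,0,0]
  ],
  "yaw": [0,0,0,0,0,0,0,0,0,0]
}}

```text
time: 8.77
ee_pos: [0.5441, 0.4085, 0.3274]
eef_rot: [0.0, 0.712, 0.702, 0.003]
wrist_force: [0.9, 0.3, 1.1]
grip_width: 0.282
```

```bash
python3 -c "
from h import *
to((.548,-.107,.32),3.2)
f,P=cloud('scene'); u,v=map(int,proj(f,(.54,.3,.2))); c=f['pixels'][v-100:v+100,u-120:u+120,::-1]; cv2.imwrite('pics/f.png',cv2.resize(c,None,fx=3,fy=3))
k=(P[...,0]>.44)&(P[...,0]<.62)&(P[...,1]>.34)&(P[...,1]<.45)&(P[...,2]>.19)&(P[...,2]<.268)
p=P[k];b=p[p[:,1]>p[:,1].max()-.02];print(len(p),p.min(0),p.max(0),b.mean(0))
"
```

```text
t 8.77 p [0.5441 0.4085 0.3274] xax [0.014 1.    0.005] yaw 89.2 z [ 0.005  0.005 -1.   ] F [0.9 0.3 1.1] g 0.282 q [-0.89  0.37  0.21  1.49 -0.08  1.28  0.88]
tool d/30mm [-17.182   0.368   0.166]
yaw units 17.2
1195 [0.44050762 0.34010994 0.1900777 ] [0.61977397 0.41509745 0.26335095] [0.54396018 0.40245472 0.25545584]
```

View pics/f.png

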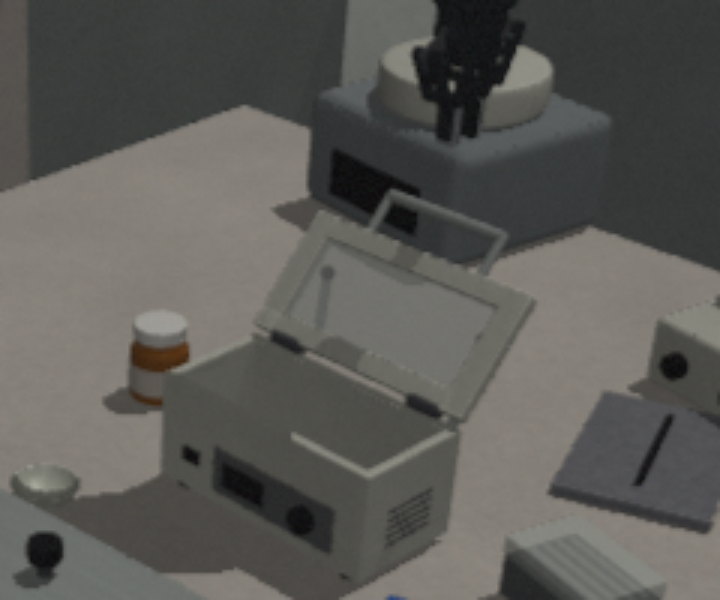

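The hatch lies on its stop and the bar is free at (0.544, 0.408, 0.256). Next is the knob: travel in −y, then turn.

{"op": "apply_moves", "data": {
  "grip": [0.4,0.2,0.2,0.2,0.2,0.2,0.2,0.2,0.2,0.2,0.2,0.2,0.2,0.2,0.2,0.2,0.2,0.2,0.2,0.2],
  "slide": [
    [-0.9,0.02,0],
    [-0.9,0.02,0],
    [-0.9,0.02,0],
    [-0.9,0.02,0],
    [-0.9,0.02,0],
    [-0.9,0.02,0],
    [-0.9,0.02,0],
    [-0.9,0.02,0],
    [-0.9,0.02,0],
    [-0.9,0.02,0],
    [-0.9,0.02,0],
    [-0.9,0.02,0],
    [-0.9,0.02,0],
    [-0.9,0.02,0],
    [-0.9,0.02,0],
    [-0.9,0.02,0],
    [-0.9,0.02,0],
    [-0.9,0.02,0],
    [-0.9,0,0],
    [0,0,0]
  ],
  "yaw": [0,0,0,0,0,0,0,0,0,0,0,0,0,0,0,0,0,0,0,0]
}}

```text
time: 10.48
ee_pos: [0.5454, -0.111, 0.3213]
eef_rot: [0.0, 0.714, 0.7, -0.001]
wrist_force: [-1.0, -0.1, -0.2]
grip_width: 0.799
```

{"op": "apply_moves", "data": {
  "grip": [0.2,0.2,0.2,0.2,0.2,0.2,0.2,0.2,0.2,0.2,0.2,0.2,0.2,0.2,0.2,0.2,0.2,0.2,0.2],
  "slide": [
    [0,0,0],
    [0,0,0],
    [0,0,0],
    [0,0,0],
    [0,0,0],
    [0,0,0],
    [0,0,0],
    [0,0,0],
    [0,0,0],
    [0,0,0],
    [0,0,0],
    [0,0,0],
    [0,0,0],
    [0,0,0],
    [0,0,0],
    [0,0,0],
    [0,0,0],
    [0,0,0],
    [0,0,0]
  ],
  "yaw": [1,1,1,1,1,1,1,1,1,1,1,1,1,1,1,1,1,0.2,0]
}}

```text
time: 12.07
ee_pos: [0.5463, -0.1053, 0.3211]
eef_rot: [0.0, 1.0, 0.029, -0.0]
wrist_force: [-0.7, 0.0, 0.1]
grip_width: 0.801
```

```bash
python3 -c "
from h import *
to((.548,-.107,.098),3.2)
f,P=cloud('scene');px=f['pixels'].astype(int)
k=(P[...,2]>.1)&(P[...,2]<.135)&(abs(P[...,1]+.107)<.04)&(abs(P[...,0]-.55)<.04)&(px.sum(-1)<120)
ys,xs=np.nonzero(k);print(len(xs),xs.mean(),ys.mean(),xs.min(),xs.max(),ys.min(),ys.max(),proj(f,(.548,-.107,.113)))"
```

```text
t 12.07 p [ 0.5463 -0.1053  0.3211] xax [ 0.998  0.057 -0.001] yaw 3.28 z [-0.001 -0.    -1.   ] F [-0.7  0.   0.1] g 0.801 q [-0.5   0.18  0.67  1.79 -0.12  1.21  0.26]
tool d/30mm [0.059 0.059 7.436]
yaw units 0.017
109 327.54128440366975 246.10091743119267 322 333 241 252 (np.float64(326.49833844058145), np.float64(245.95043364175856))
```

{"op": "apply_moves", "data": {
  "grip": [0.2,0.2,0.2,0.2,0.2,0.2,0.2,0.2,0.2,0.2,0.2],
  "slide": [
    [0.06,0.06,0],
    [0,0,0.9],
    [0,0,0.9],
    [0,0,0.9],
    [0,0,0.9],
    [0,0,0.9],
    [0,0,0.9],
    [0,0,0.9],
    [0,0,0.5],
    [0,0,0.3],
    [0,0,0]
  ],
  "yaw": [0,0,0,0,0,0,0,0,0,0,0]
}}

```text
time: 13.03
ee_pos: [0.5475, -0.1075, 0.1067]
eef_rot: [0.0, 1.0, 0.028, -0.001]
wrist_force: [-0.5, -0.2, -0.4]
grip_width: 0.799
```

```bash
python3 -c "
from h import *
to((.548,-.107,.098),3.2)"
```

```text
t 13.03 p [ 0.5475 -0.1075  0.1067] xax [ 0.998  0.057 -0.003] yaw 3.26 z [-0.003 -0.    -1.   ] F [-0.5 -0.2 -0.4] g 0.799 q [-0.37  0.44  0.57  2.   -0.33  0.79  0.44]
tool d/30mm [ 0.019 -0.014  0.292]
yaw units 0.012
```

{"op": "apply_moves", "data": {
  "grip": [0.2,0.2,0.5,0.8,1,1,1,1,1],
  "slide": [
    [0,0,0.25],
    [0,0,0],
    [0,0,0],
    [0,0,0],
    [0,0,0],
    [0,0,0],
    [0,0,0],
    [0,0,0],
    [0,0,0]
  ],
  "yaw": [0,0,0,0,0,0,0,0,0]
}}

```text
time: 13.78
ee_pos: [0.5487, -0.1074, 0.1018]
eef_rot: [-0.0, 1.0, 0.028, 0.001]
wrist_force: [-2.4, 1.2, 11.7]
grip_width: 0.324
```

{"op": "apply_moves", "data": {
  "grip": [1,1,1,1,1,1,1,1],
  "slide": [
    [0,0,-0.2],
    [0,0,-0.3],
    [0,0,-0.5],
    [0,0,-0.6],
    [0,0,-0.6],
    [0,0,-0.6],
    [0,0,-0.6],
    [0,0,0]
  ],
  "yaw": [0,0,0,0,0,0,0,0]
}}

```text
time: 14.45
ee_pos: [0.5497, -0.1079, 0.2066]
eef_rot: [-0.0, 1.0, 0.028, 0.002]
wrist_force: [2.0, 0.4, -2.6]
grip_width: 0.33
```

```bash
python3 -c "
from h import *
to((.528,-.335,.19),3)
f,P=cloud('scene','pics/g.png')"
```

```text
t 14.45 p [ 0.5497 -0.1079  0.2066] xax [0.998 0.055 0.005] yaw 3.18 z [ 0.005  0.    -1.   ] F [ 2.   0.4 -2.6] g 0.33 q [-0.45  0.3   0.64  1.92 -0.22  0.98  0.35]
tool d/30mm [-1.143  7.52   0.547]
yaw units 0.036
```

View pics/g.png

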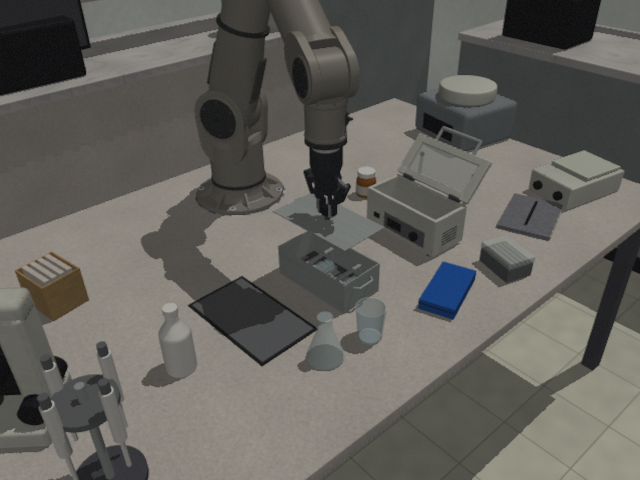

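The lid hangs level and clear of the box, and the racks are visible in the box near (325,265). I'll carry it to the mat centre, (0.528, −0.336) by both views.

{"op": "apply_moves", "data": {
  "grip": [1,1,1,1,1,1,1,1,1,1,1,1,1],
  "slide": [
    [-0.04,0.3,0],
    [-0.1,0.6,0],
    [-0.1,0.7,0],
    [-0.1,0.7,0],
    [-0.1,0.7,0],
    [-0.1,0.7,0],
    [-0.1,0.7,0],
    [-0.1,0.7,0],
    [-0.1,0.7,0],
    [-0.1,0.7,0],
    [-0.1,0.7,0],
    [-0.1,0.4,0],
    [0,0,0]
  ],
  "yaw": [0,0,0,0,0,0,0,0,0,0,0,0,0]
}}

```text
time: 15.58
ee_pos: [0.5248, -0.3403, 0.202]
eef_rot: [0.001, 1.0, 0.026, -0.001]
wrist_force: [-0.2, -0.5, -4.0]
grip_width: 0.328
```

{"op": "apply_moves", "data": {
  "grip": [1,1,1,1,1,1,1,1,1,1],
  "slide": [
    [0,0,0.3],
    [0,0,0.6],
    [0,0,0.7],
    [0,0,0.7],
    [0,0,0.7],
    [0,0,0.7],
    [0,0,0.7],
    [0,0,0.5],
    [0,0,0.2],
    [0,0,0]
  ],
  "yaw": [0,0,0,0,0,0,0,0,0,0]
}}

```text
time: 16.42
ee_pos: [0.5261, -0.3354, 0.0479]
eef_rot: [-0.001, 1.0, 0.028, -0.001]
wrist_force: [-0.5, 0.2, -1.8]
grip_width: 0.326
```

```bash
python3 -c "
from h import *
to((.528,-.336,.024),3)"
```

```text
t 16.42 p [ 0.5261 -0.3354  0.0479] xax [ 0.998  0.057 -0.003] yaw 3.26 z [-0.003  0.001 -1.   ] F [-0.5  0.2 -1.8] g 0.326 q [ 0.06  0.62  0.55  1.88 -0.45  0.76  0.92]
tool d/30mm [0.065 0.024 0.796]
yaw units 0.052
```

{"op": "apply_moves", "data": {
  "grip": [1,1,1,1,1,1],
  "slide": [
    [0.06,0,0.2],
    [0,0,0.2],
    [0,0,0.15],
    [0,0,0.1],
    [0,0,0.1],
    [0,0,0]
  ],
  "yaw": [0,0,0,0,0,0]
}}

```text
time: 16.92
ee_pos: [0.5285, -0.3368, 0.0269]
eef_rot: [-0.0, 1.0, 0.028, -0.0]
wrist_force: [0.8, 0.7, -3.3]
grip_width: 0.329
```

{"op": "apply_moves", "data": {
  "grip": [1,1,1],
  "slide": [
    [0,0,0.08],
    [0,0,0.05],
    [0,0,0]
  ],
  "yaw": [0,0,0]
}}

```text
time: 17.17
ee_pos: [0.5288, -0.337, 0.0239]
eef_rot: [-0.0, 1.0, 0.028, 0.0]
wrist_force: [-2.0, 1.5, 3.8]
grip_width: 0.33
```

Contact: the vertical force went from −3 to +4 N at the expected height. I'll release and rise.

{"op": "apply_moves", "data": {
  "grip": [0.8,0.5,0.2,0.2,0.2,0.2,0.2,0.2,0.2,0.2,0.2,0.2,0.2,0.2],
  "slide": [
    [0,0,0],
    [0,0,0],
    [0,0,0],
    [0,0,0],
    [0,0,0],
    [0,0,-0.3],
    [0,0,-0.9],
    [0,0,-1],
    [0,0,-1],
    [0,0,-1],
    [0,0,-1],
    [0,0,-1],
    [0,0,-1],
    [0,0,0]
  ],
  "yaw": [0,0,0,0,0,0,0,0,0,0,0,0,0,0]
}}

```text
time: 18.33
ee_pos: [0.5302, -0.3386, 0.2458]
eef_rot: [0.002, 1.0, 0.028, 0.003]
wrist_force: [0.9, -1.0, -0.4]
grip_width: 0.796
```

```bash
python3 -c "
from h import *
st()
f,P=cloud('scene','pics/i.png')
f,P=cloud('top','pics/itop.png')
Z=P[...,2]
def lid(P):
    k=(P[...,2]>.004)&(P[...,2]<.02)&(abs(P[...,1]+.336)<.13)&(abs(P[...,0]-.528)<.2)
    print('lid',P[k].mean(0))
lid(P)
# racks in box and dryer interior
m=cv2.resize(np.hstack([f['pixels'][170:290,160:280],f['pixels'][170:290,270:390]])[:,:,::-1],None,fx=3.3,fy=3.3,interpolation=cv2.INTER_CUBIC); cv2.imwrite('pics/j.png',m)
"
```

```text
t 18.33 p [ 0.5302 -0.3386  0.2458] xax [0.998 0.055 0.007] yaw 3.16 z [ 0.007 -0.003 -1.   ] F [ 0.9 -1.  -0.4] g 0.796 q [-0.06  0.4   0.69  1.73 -0.28  1.1   0.78]
lid [ 0.5138142  -0.3439503   0.00856438]
```

View pics/i.png

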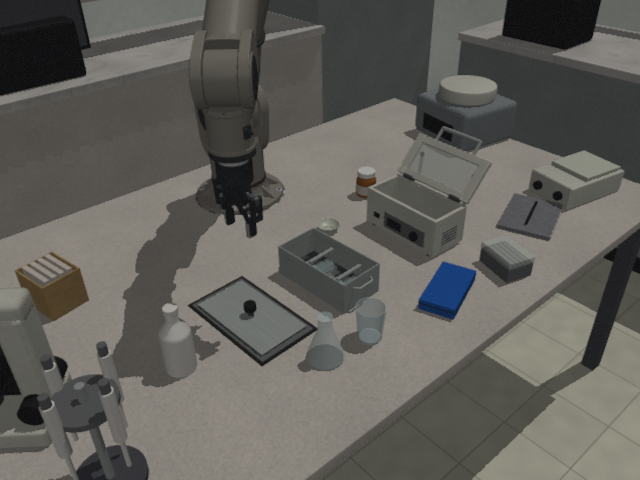

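View pics/j.png

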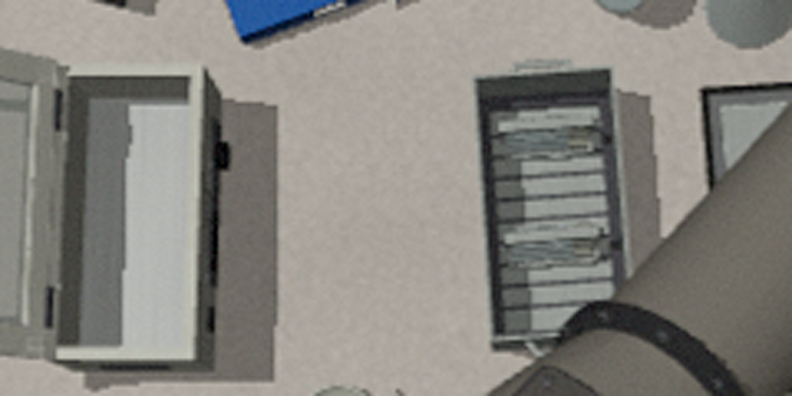

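The lid lies flat on the mat and the hatch is back. Two rack bars show in the box, in the overhead crop at (550,115) and (552,232). The arm hides the box's near end, so I'll check that in the scene view.

```bash
python3 -c "
from h import *
for n in('top','scene'):
    f,P=cloud(n);Z=P[...,2]
    c,s=np.cos(np.radians(3.2)),np.sin(np.radians(3.2))
    d=P[...,:2]-np.array([.548,-.107]); X=d[...,0]*c+d[...,1]*s; Y=-d[...,0]*s+d[...,1]*c
    inn=(abs(X)<.112)&(abs(Y)<.058)
    k=inn&(Z>.06)&(Z<.08)
    nc,l,st_,_=cv2.connectedComponentsWithStats(k.astype(np.uint8))
    for i in range(1,nc):
        if st_[i,4]>12:
            p=P[l==i]; print(n,st_[i],p.mean(0).round(4),'box xy',X[l==i].mean().round(4),X[l==i].min().round(4),X[l==i].max().round(4),Y[l==i].min().round(4),Y[l==i].max().round(4),rect(p))
    rim=(abs(X)<.13)&(abs(Y)<.075)&(Z>.079)&(Z<.1); print('rim',rect(P[rim]),rim.sum())
    u,v=map(int,proj(f,(.548,-.107,.05)));cv2.imwrite(f'pics/k{n}.png',cv2.resize(f['pixels'][v-50:v+50,u-65:u+65,::-1],None,fx=5,fy=5,interpolation=cv2.INTER_CUBIC))
"
```

```text
top [301 205  29   5 103] [ 0.6178 -0.1032  0.0709] box xy 0.0699 0.0643 0.0764 -0.0399 0.0423 ((618.0615844726562, -101.8836441040039), (11.773279190063477, 82.31387329101562), 3.949794292449951)
top [302 238  29   6 100] [ 0.5179 -0.1036  0.0717] box xy -0.0299 -0.0356 -0.0226 -0.0356 0.0461 ((518.4375610351562, -103.43213653564453), (11.91286849975586, 81.78394317626953), 4.397653579711914)
rim ((544.9942016601562, -105.19139099121094), (237.33192443847656, 125.89644622802734), 3.2619893550872803) 248
scene [308 247  25  18 124] [ 0.5223 -0.1066  0.0719] box xy -0.0256 -0.035 -0.0204 -0.0409 0.0452 ((520.1961669921875, -106.38923645019531), (14.467514991760254, 85.95794677734375), 2.531090021133423)
scene [335 263  26  18 131] [ 0.6221 -0.1028  0.0722] box xy 0.0742 0.0632 0.0814 -0.0426 0.0416 ((619.790283203125, -103.67123413085938), (16.6995906829834, 84.31210327148438), 4.800140857696533)
rim ((547.1356811523438, -104.14938354492188), (243.5179901123047, 134.80917358398438), 3.2525246143341064) 699
```

View pics/kscene.png

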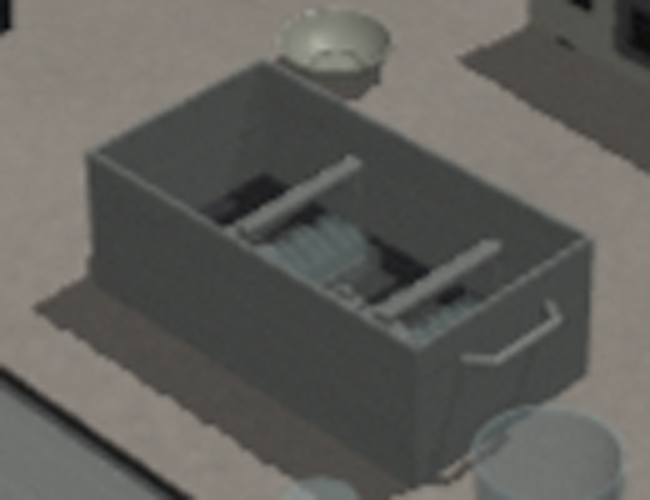

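Only two racks are there, A at about (0.6195, −0.1025) and B at (0.519, −0.1045), with bar height 0.072. Now I'll measure the dryer chamber.

```bash
python3 -c "
from h import *
for n in('top','scene'):
    f,P=cloud(n);Z=P[...,2]
    R=(P[...,0]>.38)&(P[...,0]<.7)&(P[...,1]>.13)&(P[...,1]<.33)
    k=R&(Z>.028)&(Z<.044)
    nc,l,s,_=cv2.connectedComponentsWithStats(k.astype(np.uint8)); i=1+s[1:,4].argmax(); p=P[l==i]
    print(n,'floor',s[i,4],np.median(p[:,2]),rect(p),cv2.boxPoints(rect(p)).round(0).tolist())
    k=R&(Z>.112)&(Z<.127)
    p=P[k]; print('rim',rect(p),cv2.boxPoints(rect(p)).round(0).tolist())
    for a in(.42,.44,.64,.655):
        q=p[abs(p[:,0]-a)<.006]; print(a,q[:,1].min().round(4),q[:,1].max().round(4))
    for b in (.175,.2,.22,.25):
        q=p[abs(p[:,1]-b)<.006]
        if len(q): print('y',b,q[:,0].min().round(4),q[:,0].max().round(4), 'inner', q[q[:,0]<.54][:,0].max().round(4), q[q[:,0]>.54][:,0].min().round(4))
    for a in(.48,.54,.6):
        q=p[abs(p[:,0]-a)<.01]; print('front',a,q[:,1].min().round(4),q[q[:,1]<.21][:,1].max().round(4))
"
```

```text
top floor 2280 0.035290656715774894 ((542.8372802734375, 239.72886657714844), (94.0317153930664, 230.76168823242188), 88.96461486816406) [[427.0, 195.0], [657.0, 191.0], [659.0, 285.0], [428.0, 289.0]]
rim ((535.870361328125, 231.8415069580078), (129.42376708984375, 255.466552734375), 88.7759780883789) [[407.0, 170.0], [662.0, 164.0], [665.0, 294.0], [410.0, 299.0]]
0.42 0.1704 0.2957
0.44 0.1699 0.2931
0.64 0.1658 0.2893
0.655 0.1671 0.2912
y 0.175 0.4095 0.6623 inner 0.5396 0.5406
y 0.2 0.4074 0.6629 inner 0.4156 0.6534
y 0.22 0.4081 0.6626 inner 0.4167 0.6547
y 0.25 0.4108 0.6639 inner 0.4166 0.6546
front 0.48 0.1683 0.1777
front 0.54 0.1671 0.1786
front 0.6 0.1665 0.1759
scene floor 441 0.03612336948729532 ((562.5542602539062, 181.25343322753906), (285.7855224609375, 122.09719848632812), 24.978233337402344) [[407.0, 176.0], [459.0, 66.0], [718.0, 186.0], [666.0, 297.0]]
rim ((539.259521484375, 231.63307189941406), (140.67588806152344, 262.6539611816406), 88.61529541015625) [[406.0, 164.0], [669.0, 158.0], [672.0, 299.0], [410.0, 305.0]]
0.42 0.1666 0.3048
0.44 0.1666 0.2986
0.64 0.1615 0.2968
0.655 0.1629 0.2992
y 0.175 0.4065 0.6687 inner 0.5394 0.5403
y 0.2 0.4117 0.6694 inner 0.422 0.654
y 0.22 0.4094 0.6692 inner 0.4233 0.6556
y 0.25 0.4092 0.6704 inner 0.4241 0.6584
front 0.48 0.1651 0.1791
front 0.54 0.1614 0.1822
front 0.6 0.1629 0.1771
```

The chamber centre is at about (0.537, 0.230), turned −1.2°, with the floor at 0.036. Rack A first.

```bash
python3 -c "
from h import *
to((.6195,-.1025,.2),3.5)"
```

```text
t 18.63 p [ 0.5282 -0.3365  0.2384] xax [ 0.998  0.056 -0.002] yaw 3.2 z [-0.002  0.001 -1.   ] F [-0.9  0.2 -0.5] g 0.801 q [-0.06  0.4   0.69  1.74 -0.28  1.1   0.78]
tool d/30mm [ 3.476 -7.618  1.281]
yaw units -0.061
```

{"op": "apply_moves", "data": {
  "grip": [0.4,0.55,0.55,0.55,0.55,0.55,0.55,0.55,0.55,0.55,0.55,0.55],
  "slide": [
    [0.35,-0.76,0],
    [0.35,-0.76,0],
    [0.35,-0.76,0],
    [0.35,-0.76,0],
    [0.35,-0.76,0],
    [0.35,-0.76,0],
    [0.35,-0.76,0],
    [0.35,-0.76,0],
    [0.35,-0.76,0],
    [0.35,-0.76,0],
    [0,0,0],
    [0,0,0]
  ],
  "yaw": [-0.06,0,0,0,0,0,0,0,0,0,0,0]
}}

```text
time: 19.63
ee_pos: [0.6197, -0.1013, 0.2383]
eef_rot: [0.0, 0.999, 0.032, -0.001]
wrist_force: [-0.4, -0.7, 0.5]
grip_width: 0.45
```

```bash
python3 -c "
from h import *
f,P=cloud('scene')
u,v=map(int,proj(f,(.56,-.107,.1)));cv2.imwrite('pics/l.png',cv2.resize(f['pixels'][v-70:v+60,u-80:u+80,::-1],None,fx=4,fy=4,interpolation=cv2.INTER_CUBIC))
to((.6195,-.1025,.051),3.5)"
```

```text
t 19.68 p [ 0.6193 -0.1028  0.2386] xax [ 0.998  0.062 -0.002] yaw 3.53 z [-0.002 -0.001 -1.   ] F [ 0.4 -0.8 -0.9] g 0.446 q [-0.42  0.4   0.64  1.74 -0.26  1.1   0.36]
tool d/30mm [ 0.017 -0.013  6.252]
yaw units 0.007
```

View pics/l.png

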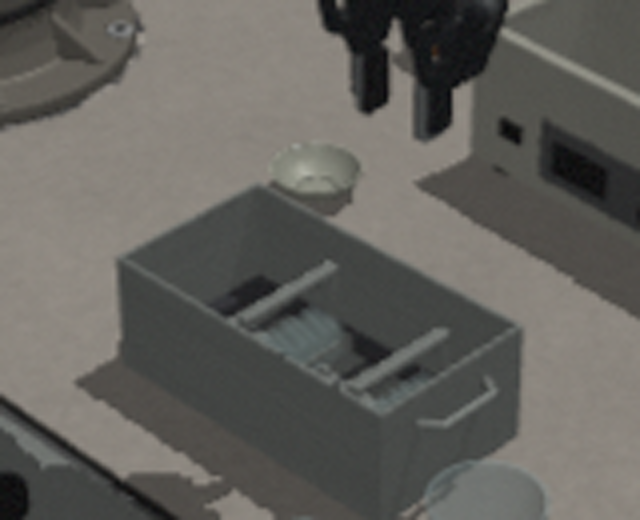

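The gripper is above rack A and both bars are unchanged. Going down to just above first, then a check.

{"op": "apply_moves", "data": {
  "grip": [0.55,0.55,0.55,0.55,0.55,0.55,0.55,0.55],
  "slide": [
    [0,0,0.9],
    [0,0,0.9],
    [0,0,0.9],
    [0,0,0.9],
    [0,0,0.8],
    [0,0,0.4],
    [0,0,0],
    [0,0,0]
  ],
  "yaw": [0,0,0,0,0,0,0,0]
}}

```text
time: 20.35
ee_pos: [0.6194, -0.104, 0.0957]
eef_rot: [0.0, 1.0, 0.03, -0.0]
wrist_force: [-0.1, -0.2, -0.4]
grip_width: 0.451
```

```bash
python3 -c "
from h import *
f,P=cloud('scene')
u,v=map(int,proj(f,(.56,-.107,.1)));cv2.imwrite('pics/m.png',cv2.resize(f['pixels'][v-70:v+60,u-80:u+80,::-1],None,fx=4,fy=4,interpolation=cv2.INTER_CUBIC))
to((.6195,-.1025,.051),3.5)"
```

```text
t 20.4 p [ 0.6201 -0.1038  0.0965] xax [0.998 0.06  0.001] yaw 3.44 z [ 0.001 -0.    -1.   ] F [ 0.9 -0.7  1. ] g 0.446 q [-0.35  0.56  0.55  1.85 -0.38  0.84  0.46]
tool d/30mm [-0.019 -0.046  1.518]
yaw units -0.011
```

View pics/m.png

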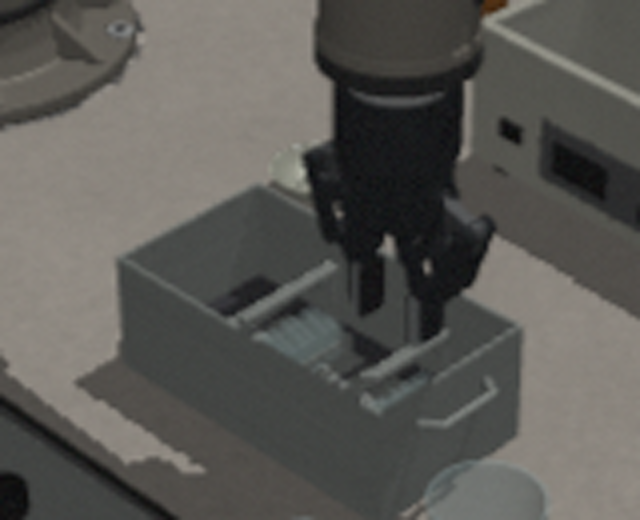

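Descend and grip.

{"op": "apply_moves", "data": {
  "grip": [0.55,0.55,0.55,0.55,0.55,0.8,1,1,1,1],
  "slide": [
    [0,0,0.5],
    [0,0,0.4],
    [0,0,0.4],
    [0,0,0.2],
    [0,0,0],
    [0,0,0],
    [0,0,0],
    [0,0,0],
    [0,0,0],
    [0,0,0]
  ],
  "yaw": [0,0,0,0,0,0,0,0,0,0]
}}

```text
time: 21.23
ee_pos: [0.6202, -0.103, 0.051]
eef_rot: [0.0, 1.0, 0.031, 0.001]
wrist_force: [1.4, -0.9, 5.0]
grip_width: 0.102
```

{"op": "apply_moves", "data": {
  "grip": [1,1,1,1,1,1,1,1,1,1,1],
  "slide": [
    [0,0,-0.2],
    [0,0,-0.4],
    [0,0,-0.6],
    [0,0,-0.7],
    [0,0,-0.7],
    [0,0,-0.7],
    [0,0,-0.7],
    [0,0,-0.7],
    [0,0,-0.7],
    [0,0,-0.6],
    [0,0,0]
  ],
  "yaw": [0,0,0,0,0,0,0,0,0,0,0]
}}

```text
time: 22.15
ee_pos: [0.6208, -0.1035, 0.2349]
eef_rot: [-0.0, 1.0, 0.03, 0.002]
wrist_force: [1.1, -0.9, -0.9]
grip_width: 0.1
```

```bash
python3 -c "
from h import *
f,P=cloud('scene')
u,v=map(int,proj(f,(.56,-.1,.14)));cv2.imwrite('pics/n.png',cv2.resize(f['pixels'][v-70:v+60,u-80:u+80,::-1],None,fx=4,fy=4,interpolation=cv2.INTER_CUBIC))
to((.5875,.229,.225),-1.2)"
```

```text
t 22.2 p [ 0.6203 -0.1032  0.2329] xax [0.998 0.061 0.003] yaw 3.48 z [ 0.003  0.    -1.   ] F [-0.1 -0.1 -2.6] g 0.1 q [-0.42  0.4   0.64  1.74 -0.27  1.08  0.37]
tool d/30mm [ -0.418 -11.12    0.262]
yaw units 0.937
```

View pics/n.png

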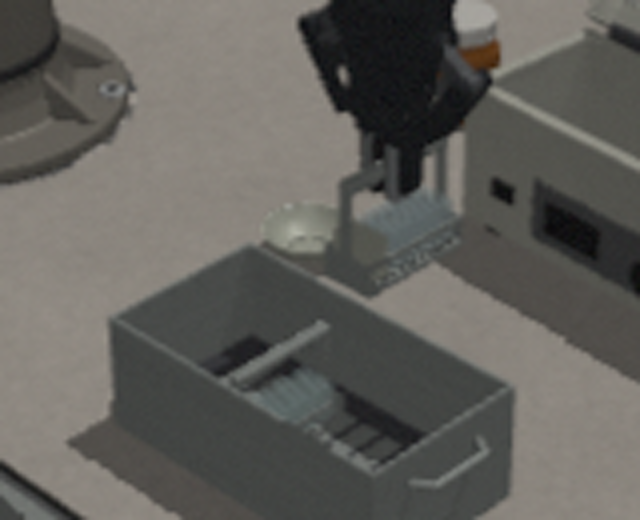

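Rack A is held upright and clear of the box. Carrying it to the dryer.

{"op": "apply_moves", "data": {
  "grip": [1,1,1,1,1,1,1,1,1,1,1,1,1,1,1,1,1,1,1,1],
  "slide": [
    [0,0,0],
    [0,0,0],
    [-0.08,-0.3,0],
    [-0.08,-0.6,0],
    [-0.09,-0.75,0],
    [-0.09,-0.75,0],
    [-0.09,-0.75,0],
    [-0.09,-0.75,0],
    [-0.09,-0.75,0],
    [-0.09,-0.75,0],
    [-0.09,-0.75,0],
    [-0.09,-0.75,0],
    [-0.09,-0.75,0],
    [-0.09,-0.75,0],
    [-0.09,-0.75,0],
    [-0.08,-0.75,0],
    [-0.07,-0.75,0],
    [-0.07,-0.4,0],
    [0,0,0],
    [0,0,0]
  ],
  "yaw": [0.5,0.44,0,0,0,0,0,0,0,0,0,0,0,0,0,0,0,0,0,0]
}}

```text
time: 23.87
ee_pos: [0.5849, 0.2296, 0.23]
eef_rot: [0.0, 1.0, -0.01, -0.0]
wrist_force: [-0.7, -0.8, -1.9]
grip_width: 0.103
```

```bash
python3 -c "
from h import *
f,P=cloud('scene')
u,v=map(int,proj(f,(.56,.23,.14)));cv2.imwrite('pics/o.png',cv2.resize(f['pixels'][v-70:v+60,u-80:u+80,::-1],None,fx=4,fy=4,interpolation=cv2.INTER_CUBIC))
to((.5875,.229,.086),-1.2)"
```

```text
t 23.92 p [0.5853 0.2285 0.2302] xax [ 1.    -0.021 -0.   ] yaw -1.19 z [-0.    -0.001 -1.   ] F [-0.1 -0.3 -1.3] g 0.099 q [-0.92  0.39  0.58  1.74 -0.24  1.08 -0.28]
tool d/30mm [ 0.077 -0.022  4.805]
yaw units 0.001
```

View pics/o.png

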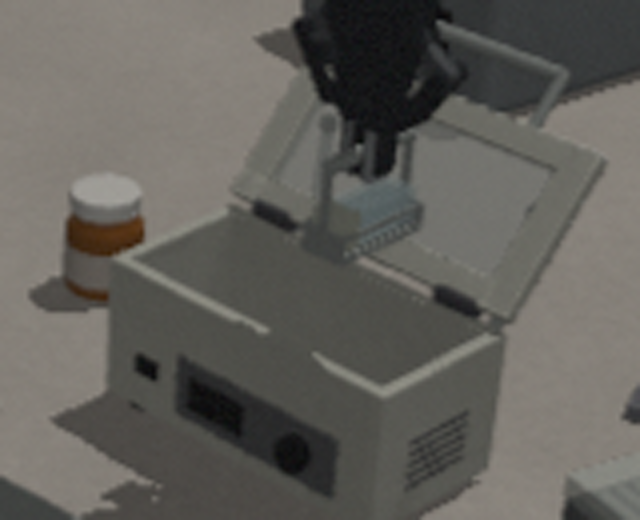

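{"op": "apply_moves", "data": {
  "grip": [1,1,1,1,1,1,1,1,1,1],
  "slide": [
    [0.08,0,0.3],
    [0,0,0.6],
    [0,0,0.6],
    [0,0,0.6],
    [0,0,0.6],
    [0,0,0.6],
    [0,0,0.6],
    [0,0,0.4],
    [0,0,0.2],
    [0,0,0]
  ],
  "yaw": [0,0,0,0,0,0,0,0,0,0]
}}

```text
time: 24.75
ee_pos: [0.5875, 0.2284, 0.0941]
eef_rot: [0.001, 1.0, -0.011, -0.001]
wrist_force: [-0.5, -0.1, -1.1]
grip_width: 0.1
```

```bash
python3 -c "
from h import *
to((.5875,.229,.084),-1.2)"
```

```text
t 24.75 p [0.5875 0.2284 0.0941] xax [ 1.    -0.022 -0.002] yaw -1.25 z [-0.002 -0.001 -1.   ] F [-0.5 -0.1 -1.1] g 0.1 q [-0.85  0.55  0.51  1.84 -0.35  0.84 -0.19]
tool d/30mm [-0.    -0.021  0.337]
yaw units -0.01
```

{"op": "apply_moves", "data": {
  "grip": [1,1,1,1,1,1],
  "slide": [
    [0,0,0.1],
    [0,0,0.1],
    [0,0,0.08],
    [0,0,0.05],
    [0,0,0],
    [0,0,0]
  ],
  "yaw": [0,0,0,0,0,0]
}}

```text
time: 25.25
ee_pos: [0.588, 0.2294, 0.0857]
eef_rot: [-0.0, 1.0, -0.01, 0.0]
wrist_force: [0.7, -0.2, -1.5]
grip_width: 0.097
```

{"op": "apply_moves", "data": {
  "grip": [1,1,1,1],
  "slide": [
    [0,0,0.06],
    [0,0,0.06],
    [0,0,0],
    [0,0,0]
  ],
  "yaw": [0,0,0,0]
}}

```text
time: 25.58
ee_pos: [0.5886, 0.2295, 0.0829]
eef_rot: [-0.0, 1.0, -0.011, 0.001]
wrist_force: [-2.6, -1.7, 13.5]
grip_width: 0.098
```

There is floor contact: 13.5 N at the expected height. I'll release and rise.

{"op": "apply_moves", "data": {
  "grip": [1,0.8,0.6,0.6,0.6,0.6,0.6,0.6,0.6,0.6,0.6,0.6,0.6],
  "slide": [
    [0,0,-0.06],
    [0,0,0],
    [0,0,0],
    [0,0,0],
    [0,0,0],
    [0,0,-0.3],
    [0,0,-0.8],
    [0,0,-0.9],
    [0,0,-0.9],
    [0,0,-0.9],
    [0,0,-0.9],
    [0,0,0],
    [0,0,0]
  ],
  "yaw": [0,0,0,0,0,0,0,0,0,0,0,0,0]
}}

```text
time: 26.67
ee_pos: [0.5886, 0.2295, 0.2267]
eef_rot: [-0.001, 1.0, -0.011, 0.001]
wrist_force: [-1.2, -0.6, -0.8]
grip_width: 0.401
```

```bash
cat >> h.py <<'E'
def rackbars(cx,cy,ang,hx,hy,z0,z1):
    for n in('top','scene'):
        f,P=cloud(n);Z=P[...,2]
        c,s=np.cos(np.radians(ang)),np.sin(np.radians(ang))
        d=P[...,:2]-np.array([cx,cy]); X=d[...,0]*c+d[...,1]*s; Y=-d[...,0]*s+d[...,1]*c
        k=(abs(X)<hx)&(abs(Y)<hy)&(Z>z0)&(Z<z1)
        nc,l,st_,_=cv2.connectedComponentsWithStats(k.astype(np.uint8))
        for i in range(1,nc):
            if st_[i,4]>20:
                p=P[l==i]; r=rect(p); print(n,st_[i,4],'local',X[l==i].mean().round(4),(Y[l==i].min()+Y[l==i].max()).round(4)/2,'rect',np.round(r[0],1),np.round(r[1],1),round(r[2],1),'z',np.median(p[:,2]).round(4))
E
python3 -c "
from h import *
print('dryer');rackbars(.537,.23,-1.2,.11,.048,.092,.113)
print('box');rackbars(.546,-.1055,3.2,.11,.057,.058,.08)
f,P=cloud('scene')
cv2.imwrite('pics/p.png',cv2.resize(f['pixels'][120:320,250:500,::-1],None,fx=3,fy=3,interpolation=cv2.INTER_CUBIC))
to((.519,-.1045,.225),3.5)"
```

```text
dryer
top 87 local 0.0485 -0.0076 rect [585.8 221.4] [67.  11.6] 89.9 z 0.1035
scene 82 local 0.0536 0.00725 rect [588.9 236.2] [15.5 75.3] 1.6 z 0.1051
box
top 100 local -0.028 0.00365 rect [ 518.  -103.4] [10.8 81.7] 3.8 z 0.0713
scene 127 local -0.0237 0.0076 rect [520.9 -98. ] [ 23.2 101.1] 12.7 z 0.0728
t 26.92 p [0.5875 0.2291 0.2238] xax [ 1.    -0.021 -0.001] yaw -1.2 z [-0.001 -0.001 -1.   ] F [0.5 0.8 0. ] g 0.399 q [-0.91  0.41  0.58  1.74 -0.25  1.07 -0.27]
tool d/30mm [-2.047 11.167 -0.027]
yaw units -0.941
```

View pics/p.png

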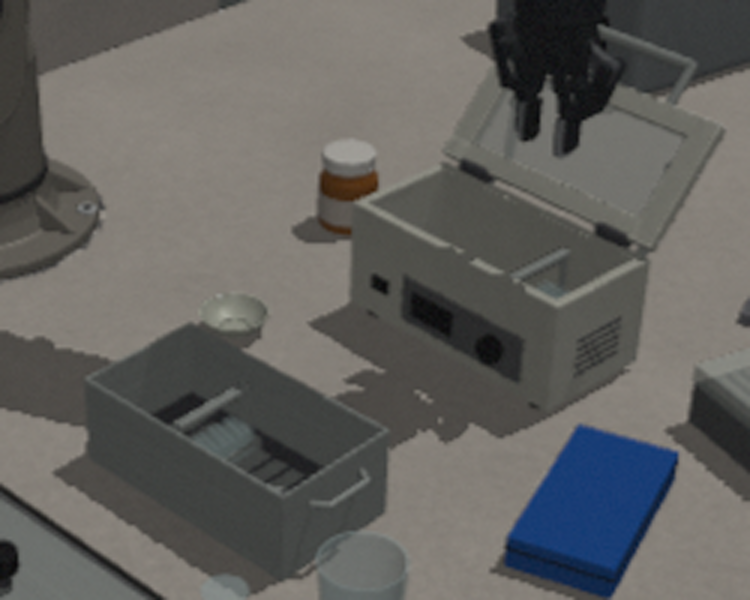

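Rack A stands upright in the chamber, with its bar at crop (540,265). Only rack B is left in the box, at (0.519, −0.1035). Going to B.

{"op": "apply_moves", "data": {
  "grip": [0.55,0.55,0.55,0.55,0.55,0.55,0.55,0.55,0.55,0.55,0.55,0.55,0.55,0.55,0.55,0.55,0.55],
  "slide": [
    [0,0,0],
    [-0.21,0.78,0],
    [-0.21,0.78,0],
    [-0.21,0.78,0],
    [-0.21,0.78,0],
    [-0.21,0.78,0],
    [-0.21,0.78,0],
    [-0.21,0.78,0],
    [-0.21,0.78,0],
    [-0.21,0.78,0],
    [-0.21,0.78,0],
    [-0.21,0.78,0],
    [-0.21,0.78,0],
    [-0.21,0.78,0],
    [-0.21,0.78,0],
    [0,0,0],
    [0,0,0]
  ],
  "yaw": [-0.94,0,0,0,0,0,0,0,0,0,0,0,0,0,0,0,0]
}}

```text
time: 28.33
ee_pos: [0.5193, -0.1042, 0.2244]
eef_rot: [0.0, 1.0, 0.029, -0.0]
wrist_force: [0.2, -0.3, 0.3]
grip_width: 0.45
```

```bash
python3 -c "
from h import *
to((.519,-.1035,.051),3.5)
f,P=cloud('scene')
u,v=map(int,proj(f,(.56,-.107,.1)));cv2.imwrite('pics/q.png',cv2.resize(f['pixels'][v-70:v+60,u-80:u+80,::-1],None,fx=4,fy=4,interpolation=cv2.INTER_CUBIC))
"
```

```text
t 28.33 p [ 0.5193 -0.1042  0.2244] xax [ 0.998  0.058 -0.001] yaw 3.35 z [-0.001 -0.    -1.   ] F [ 0.2 -0.3  0.3] g 0.45 q [-0.53  0.23  0.71  1.97 -0.18  1.    0.32]
tool d/30mm [-4.000e-03 -2.700e-02  5.779e+00]
yaw units -0.031
```

View pics/q.png

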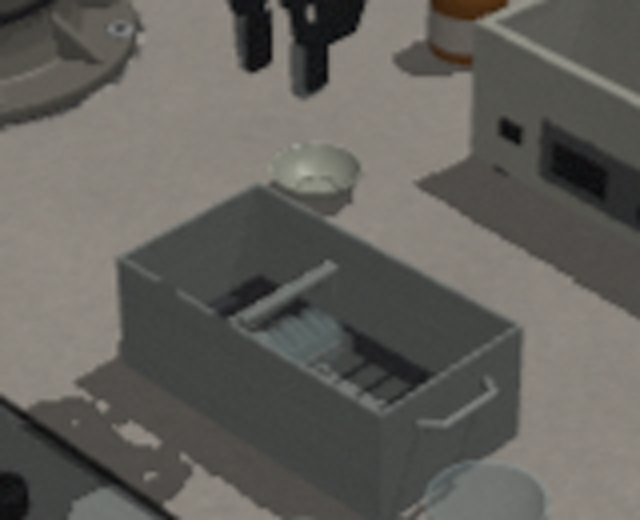

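The gripper is aligned over rack B, which hasn't moved. Descend and grip.

{"op": "apply_moves", "data": {
  "grip": [0.55,0.55,0.55,0.55,0.55,0.55,0.55,0.55,0.55,0.55,0.55],
  "slide": [
    [0,-0.02,0.8],
    [0,0,0.8],
    [0,0,0.8],
    [0,0,0.8],
    [0,0,0.8],
    [0,0,0.6],
    [0,0,0.5],
    [0,0,0.3],
    [0,0,0.2],
    [0,0,0.1],
    [0,0,0]
  ],
  "yaw": [0,0,0,0,0,0,0,0,0,0,0]
}}

```text
time: 29.3
ee_pos: [0.5199, -0.1021, 0.0536]
eef_rot: [0.0, 1.0, 0.031, -0.0]
wrist_force: [0.4, -1.7, -0.3]
grip_width: 0.449
```

{"op": "apply_moves", "data": {
  "grip": [0.8,1,1,1,1],
  "slide": [
    [0,0,0],
    [0,0,0],
    [0,0,0],
    [0,0,0],
    [0,0,0]
  ],
  "yaw": [0,0,0,0,0]
}}

```text
time: 29.72
ee_pos: [0.5204, -0.1024, 0.0545]
eef_rot: [-0.0, 1.0, 0.031, 0.001]
wrist_force: [-1.6, -0.1, 6.2]
grip_width: 0.102
```

{"op": "apply_moves", "data": {
  "grip": [1,1,1,1,1,1,1,1,1,1,1],
  "slide": [
    [0,0,-0.2],
    [0,0,-0.4],
    [0,0,-0.6],
    [0,0,-0.7],
    [0,0,-0.7],
    [0,0,-0.7],
    [0,0,-0.7],
    [0,0,-0.7],
    [0,0,-0.7],
    [0,0,-0.6],
    [0,0,0]
  ],
  "yaw": [0,0,0,0,0,0,0,0,0,0,0]
}}

```text
time: 30.63
ee_pos: [0.5211, -0.1031, 0.2378]
eef_rot: [-0.0, 1.0, 0.03, 0.003]
wrist_force: [1.0, 0.0, -2.3]
grip_width: 0.101
```

```bash
python3 -c "
from h import *
to((.4875,.231,.225),-1.2)
f,P=cloud('scene')
cv2.imwrite('pics/r.png',cv2.resize(f['pixels'][120:320,250:500,::-1],None,fx=3,fy=3,interpolation=cv2.INTER_CUBIC))
"
```

```text
t 30.63 p [ 0.5211 -0.1031  0.2378] xax [0.998 0.06  0.005] yaw 3.46 z [ 0.005  0.001 -1.   ] F [ 1.   0.  -2.3] g 0.101 q [-0.55  0.21  0.72  1.95 -0.17  1.03  0.31]
tool d/30mm [ -0.448 -11.183   0.431]
yaw units 0.931
```

View pics/r.png

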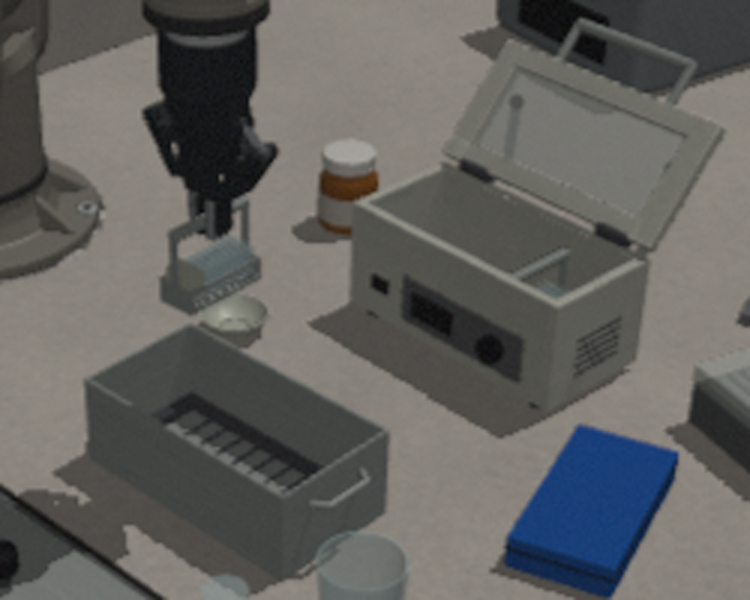

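Rack B is held and the box is empty. Carrying it to the dryer.

{"op": "apply_moves", "data": {
  "grip": [1,1,1,1,1,1,1,1,1,1,1,1,1,1,1,1,1,1,1,1],
  "slide": [
    [0,0,0],
    [0,0,0],
    [-0.08,-0.35,0],
    [-0.08,-0.6,0],
    [-0.09,-0.75,0],
    [-0.09,-0.75,0],
    [-0.09,-0.75,0],
    [-0.09,-0.75,0],
    [-0.09,-0.75,0],
    [-0.09,-0.75,0],
    [-0.09,-0.75,0],
    [-0.09,-0.75,0],
    [-0.09,-0.75,0],
    [-0.09,-0.75,0],
    [-0.09,-0.75,0],
    [-0.08,-0.75,0],
    [-0.07,-0.75,0],
    [-0.05,-0.4,0],
    [0,0,0],
    [0,0,0]
  ],
  "yaw": [0.5,0.44,0,0,0,0,0,0,0,0,0,0,0,0,0,0,0,0,0,0]
}}

```text
time: 32.35
ee_pos: [0.486, 0.231, 0.2332]
eef_rot: [0.001, 1.0, -0.01, -0.0]
wrist_force: [0.0, -0.1, -2.0]
grip_width: 0.095
```

```bash
python3 -c "
from h import *
to((.4875,.231,.0865),-1.2)
f,P=cloud('scene')
cv2.imwrite('pics/s.png',cv2.resize(f['pixels'][120:320,250:500,::-1],None,fx=3,fy=3,interpolation=cv2.INTER_CUBIC))
"
```

```text
t 32.35 p [0.486  0.231  0.2332] xax [ 1.    -0.02  -0.001] yaw -1.16 z [-0.001 -0.001 -1.   ] F [ 0.  -0.1 -2. ] g 0.095 q [-1.03  0.22  0.54  1.93 -0.13  1.02 -0.45]
tool d/30mm [ 0.054 -0.006  4.889]
yaw units 0.008
```

View pics/s.png

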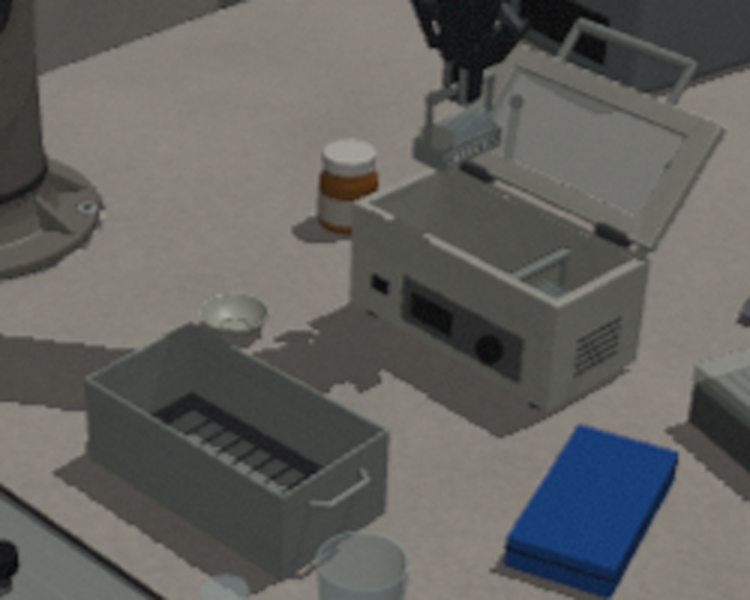

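Rack B hangs over the free half of the chamber. Lowering it.

{"op": "apply_moves", "data": {
  "grip": [1,1,1,1,1,1,1,1,1,1],
  "slide": [
    [0.06,0,0.3],
    [0,0,0.6],
    [0,0,0.6],
    [0,0,0.6],
    [0,0,0.6],
    [0,0,0.6],
    [0,0,0.6],
    [0,0,0.4],
    [0,0,0.2],
    [0,0,0]
  ],
  "yaw": [0,0,0,0,0,0,0,0,0,0]
}}

```text
time: 33.23
ee_pos: [0.4878, 0.2303, 0.0976]
eef_rot: [0.001, 1.0, -0.011, -0.001]
wrist_force: [0.9, -0.9, -2.7]
grip_width: 0.099
```

{"op": "apply_moves", "data": {
  "grip": [1,1,1,1,1,1],
  "slide": [
    [0,0,0.1],
    [0,0,0.1],
    [0,0,0.08],
    [0,0,0.05],
    [0,0,0],
    [0,0,0]
  ],
  "yaw": [0,0,0,0,0,0]
}}

```text
time: 33.73
ee_pos: [0.4882, 0.2314, 0.089]
eef_rot: [-0.0, 1.0, -0.01, 0.0]
wrist_force: [0.5, 0.1, -2.3]
grip_width: 0.099
```

{"op": "apply_moves", "data": {
  "grip": [1,1,1,1],
  "slide": [
    [0,0,0.06],
    [0,0,0.06],
    [0,0,0],
    [0,0,0]
  ],
  "yaw": [0,0,0,0]
}}

```text
time: 34.07
ee_pos: [0.4888, 0.2315, 0.0865]
eef_rot: [-0.001, 1.0, -0.011, 0.0]
wrist_force: [-6.9, -2.9, 26.5]
grip_width: 0.1
```

Floor contact. I'll relax the push, release and rise.

{"op": "apply_moves", "data": {
  "grip": [1,0.8,0.6,0.6,0.6,0.6,0.6,0.6,0.6,0.6,0.6,0.6,0.6,0.6,0.6],
  "slide": [
    [0,0,-0.06],
    [0,0,0],
    [0,0,0],
    [0,0,0],
    [0,0,0],
    [0,0,-0.3],
    [0,0,-0.8],
    [0,0,-0.9],
    [0,0,-0.9],
    [0,0,-0.9],
    [0,0,-0.9],
    [0,0,-0.9],
    [0,0,-0.9],
    [0,0,-0.9],
    [0,0,0]
  ],
  "yaw": [0,0,0,0,0,0,0,0,0,0,0,0,0,0,0]
}}

```text
time: 35.32
ee_pos: [0.4899, 0.2317, 0.3144]
eef_rot: [-0.002, 1.0, -0.011, 0.003]
wrist_force: [1.0, 0.4, -0.3]
grip_width: 0.399
```

```bash
python3 -c "
from h import *
rackbars(.537,.23,-1.2,.11,.048,.092,.113)
f,P=cloud('scene')
cv2.imwrite('pics/t.png',cv2.resize(f['pixels'][120:320,250:500,::-1],None,fx=3,fy=3,interpolation=cv2.INTER_CUBIC))
to((.5437,.4085,.33),89.2)
"
```

```text
top 117 local 0.0484 0.0019 rect [585.5 230.9] [83.8 10.8] 88.9 z 0.1035
top 73 local -0.0511 -0.0094 rect [485.8 221.6] [69.2  7.2] 88.2 z 0.1046
scene 73 local -0.0468 0.00375 rect [490.1 234.7] [70.4 17.2] 89.4 z 0.1047
scene 82 local 0.0535 0.0065 rect [589.3 235.4] [75.8 14.2] 87.9 z 0.1055
t 35.47 p [0.488  0.2312 0.3091] xax [ 1.    -0.021  0.   ] yaw -1.21 z [ 0.  0. -1.] F [-0.2  0.6 -1.6] g 0.399 q [-1.06  0.14  0.56  1.84 -0.08  1.18 -0.49]
tool d/30mm [ 1.733 -5.949 -0.693]
yaw units 17.919
```

View pics/t.png

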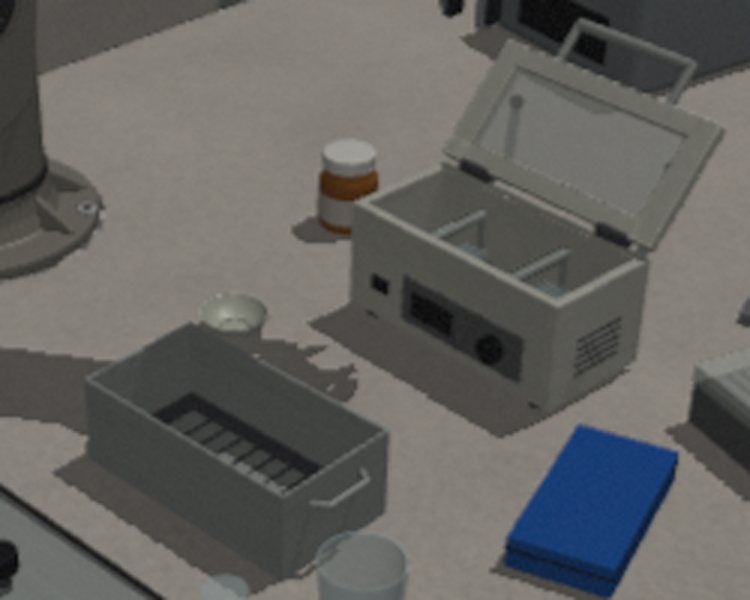

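Both racks stand upright in the chamber, centred within a few mm. Next I close the hatch: turn the jaws back to 89°, then go over the bar.

{"op": "apply_moves", "data": {
  "grip": [0.7,0.7,0.7,0.7,0.7,0.7,0.7,0.7,0.7,0.7,0.7,0.7,0.7,0.7,0.7,0.7,0.7,0.7,0.7,0.7],
  "slide": [
    [0,0,-0.7],
    [0,0,0],
    [0,0,0],
    [0,0,0],
    [0,0,0],
    [0,0,0],
    [0,0,0],
    [0,0,0],
    [0,0,0],
    [0,0,0],
    [0,0,0],
    [0,0,0],
    [0,0,0],
    [0,0,0],
    [0,0,0],
    [0,0,0],
    [0,0,0],
    [0,0,0],
    [0,0,0],
    [0,0,0]
  ],
  "yaw": [-1,-1,-1,-1,-1,-1,-1,-1,-1,-1,-1,-1,-1,-1,-1,-1,-1,-1,-0.08,0]
}}

```text
time: 37.13
ee_pos: [0.4879, 0.231, 0.3292]
eef_rot: [-0.0, 0.713, 0.701, -0.001]
wrist_force: [0.6, -0.4, -0.8]
grip_width: 0.299
```

{"op": "apply_moves", "data": {
  "grip": [0.7,0.7,0.7,0.7,0.7,0.7,0.7,0.7,0.7,0.7],
  "slide": [
    [0.74,0.22,0],
    [0.74,0.22,0],
    [0.74,0.22,0],
    [0.74,0.22,0],
    [0.74,0.22,0],
    [0.74,0.22,0],
    [0.74,0.22,0],
    [0.74,0.22,0],
    [0,0,0],
    [0,0,0]
  ],
  "yaw": [0,0,0,0,0,0,0,0,0,0]
}}

```text
time: 37.97
ee_pos: [0.5431, 0.4091, 0.3286]
eef_rot: [0.0, 0.713, 0.702, -0.001]
wrist_force: [0.3, 0.3, -0.2]
grip_width: 0.303
```

```bash
python3 -c "
from h import *
f,P=cloud('scene')
to((.5437,.4075,.238),89.2)
u,v=map(int,proj(f,(.54,.38,.3)));cv2.imwrite('pics/u.png',cv2.resize(f['pixels'][max(0,v-70):v+60,u-80:u+80,::-1],None,fx=4,fy=4,interpolation=cv2.INTER_CUBIC))
k=(P[...,0]>.46)&(P[...,0]<.62)&(P[...,1]>.38)&(P[...,1]<.44)&(P[...,2]>.235)&(P[...,2]<.28)
p=P[k];print(len(p),p[:,0].min(),p[:,0].max(),p[:,1:].mean(0),p[:,2].max())
"
```

```text
t 38.02 p [0.5433 0.4079 0.3291] xax [ 0.016  1.    -0.002] yaw 89.08 z [-0.001 -0.002 -1.   ] F [-0.4 -0.1  1.2] g 0.297 q [-1.01  0.39  0.38  1.49 -0.14  1.3   0.94]
tool d/30mm [-0.009  0.015  3.036]
yaw units -0.025
244 0.4690708178611103 0.6154061498627869 [0.40041997 0.25378874] 0.26449888690218615
```

View pics/u.png

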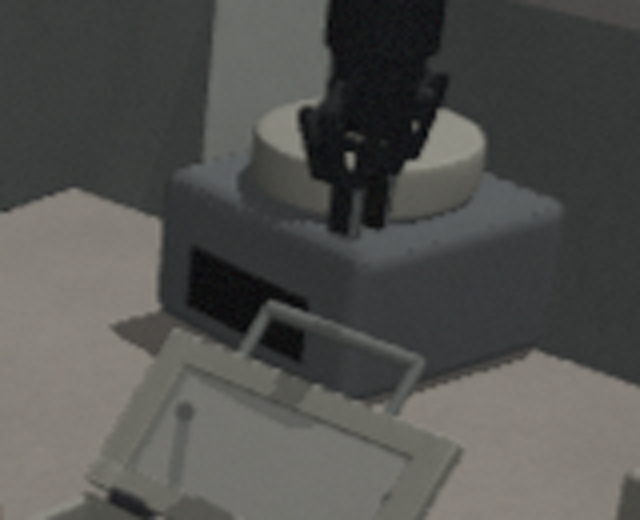

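The jaws line up with the bar, which is where I left it. Lowering over it and gripping.

{"op": "apply_moves", "data": {
  "grip": [0.7,0.7,0.7,0.7,0.7,0.7,0.7],
  "slide": [
    [0,0,0.6],
    [0,0,0.6],
    [0,0,0.6],
    [0,0,0.5],
    [0,0,0.4],
    [0,0,0.3],
    [0,0,0]
  ],
  "yaw": [0,0,0,0,0,0,0]
}}

```text
time: 38.6
ee_pos: [0.5428, 0.4072, 0.2384]
eef_rot: [0.0, 0.712, 0.702, -0.001]
wrist_force: [0.2, 0.1, 0.0]
grip_width: 0.301
```

{"op": "apply_moves", "data": {
  "grip": [0.85,1,1,1,1],
  "slide": [
    [0,0,0],
    [0,0,0],
    [0,0,0],
    [0,0,0],
    [0,0,0]
  ],
  "yaw": [0,0,0,0,0]
}}

```text
time: 39.02
ee_pos: [0.5435, 0.4071, 0.2406]
eef_rot: [0.0, 0.712, 0.702, -0.0]
wrist_force: [-1.0, -5.2, -2.1]
grip_width: 0.111
```

```bash
python3 -c "
from h import *
st()
import numpy as np
a=np.linspace(2.29,0,34); y=(5.6*(1-np.cos(a))).round(2); z=(-5.6*np.sin(a)).round(2)
print([[round(float(p),2),0,round(float(q),2)] for p,q in zip(np.diff(y),np.diff(z))])"
```

```text
t 39.02 p [0.5435 0.4071 0.2406] xax [ 0.015  1.    -0.001] yaw 89.13 z [-0.    -0.001 -1.   ] F [-1.  -5.2 -2.1] g 0.111 q [-1.    0.44  0.36  1.6  -0.17  1.13  0.96]
[[-0.3, 0, -0.25], [-0.32, 0, -0.22], [-0.33, 0, -0.2], [-0.35, 0, -0.18], [-0.35, 0, -0.16], [-0.37, 0, -0.13], [-0.37, 0, -0.1], [-0.39, 0, -0.07], [-0.38, 0, -0.05], [-0.39, 0, -0.03], [-0.39, 0, 0.01], [-0.38, 0, 0.03], [-0.39, 0, 0.05], [-0.38, 0, 0.09], [-0.37, 0, 0.11], [-0.36, 0, 0.13], [-0.36, 0, 0.16], [-0.34, 0, 0.19], [-0.33, 0, 0.21], [-0.31, 0, 0.23], [-0.3, 0, 0.25], [-0.28, 0, 0.27], [-0.25, 0, 0.29], [-0.24, 0, 0.31], [-0.22, 0, 0.32], [-0.19, 0, 0.34], [-0.17, 0, 0.35], [-0.15, 0, 0.36], [-0.12, 0, 0.37], [-0.09, 0, 0.37], [-0.07, 0, 0.39], [-0.04, 0, 0.38], [-0.01, 0, 0.39]]
```

{"op": "apply_moves", "data": {
  "grip": [1,1,1,1,1,1,1,1,1,1,1,1],
  "slide": [
    [-0.3,0,-0.25],
    [-0.32,0,-0.22],
    [-0.33,0,-0.2],
    [-0.35,0,-0.18],
    [-0.35,0,-0.16],
    [-0.37,0,-0.13],
    [-0.37,0,-0.1],
    [-0.39,0,-0.07],
    [-0.38,0,-0.05],
    [-0.39,0,-0.03],
    [-0.39,0,0.01],
    [0,0,0]
  ],
  "yaw": [0,0,0,0,0,0,0,0,0,0,0,0]
}}

```text
time: 40.02
ee_pos: [0.5419, 0.2875, 0.284]
eef_rot: [-0.0, 0.713, 0.701, 0.001]
wrist_force: [-8.9, -0.7, 18.8]
grip_width: 0.109
```

{"op": "apply_moves", "data": {
  "grip": [1,1,1,1,1,1,1,1,1,1,1,1],
  "slide": [
    [-0.38,0,0.03],
    [-0.39,0,0.05],
    [-0.38,0,0.09],
    [-0.37,0,0.11],
    [-0.36,0,0.13],
    [-0.36,0,0.16],
    [-0.34,0,0.19],
    [-0.33,0,0.21],
    [-0.31,0,0.23],
    [-0.3,0,0.25],
    [-0.28,0,0.27],
    [0,0,0]
  ],
  "yaw": [0,0,0,0,0,0,0,0,0,0,0,0]
}}

```text
time: 41.02
ee_pos: [0.5403, 0.1731, 0.2287]
eef_rot: [0.0, 0.713, 0.701, -0.001]
wrist_force: [1.2, -6.4, 1.9]
grip_width: 0.107
```

```bash
python3 -c "
from h import *
st()
f,P=cloud('scene')
cv2.imwrite('pics/v.png',cv2.resize(f['pixels'][100:270,320:520,::-1],None,fx=3,fy=3,interpolation=cv2.INTER_CUBIC))"
```

```text
t 41.02 p [0.5403 0.1731 0.2287] xax [ 0.016  1.    -0.001] yaw 89.08 z [-0.    -0.001 -1.   ] F [ 1.2 -6.4  1.9] g 0.107 q [-0.79  0.27  0.44  1.87 -0.13  1.03  1.26]
```

View pics/v.png

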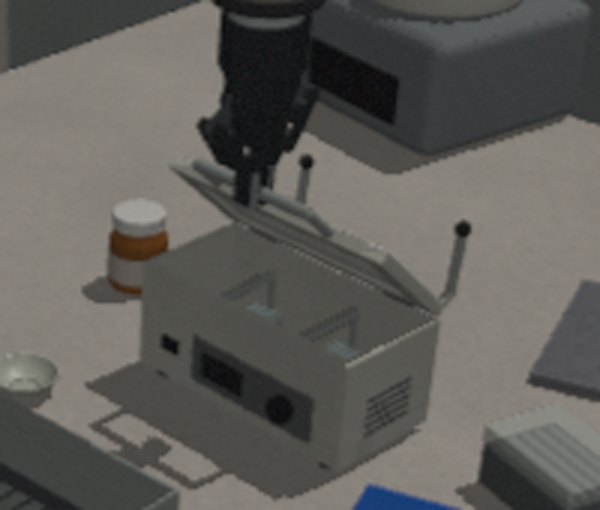

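The hatch is coming down in the grip, at about 0.77 rad. Finishing slowly.

{"op": "apply_moves", "data": {
  "grip": [1,1,1,1,1,1,1,1,1,1],
  "slide": [
    [-0.25,0,0.29],
    [-0.24,0,0.31],
    [-0.22,0,0.32],
    [-0.19,0,0.34],
    [-0.17,0,0.35],
    [-0.15,0,0.36],
    [-0.12,0,0.37],
    [-0.06,0,0.19],
    [-0.05,0,0.19],
    [0,0,0]
  ],
  "yaw": [0,0,0,0,0,0,0,0,0,0]
}}

```text
time: 41.9
ee_pos: [0.5396, 0.1313, 0.1474]
eef_rot: [0.0, 0.712, 0.702, -0.001]
wrist_force: [-1.2, -5.7, 3.0]
grip_width: 0.116
```

{"op": "apply_moves", "data": {
  "grip": [1,1,1,1,1,1],
  "slide": [
    [-0.04,0,0.2],
    [-0.03,0,0.2],
    [-0.02,0,0.2],
    [-0.02,0,0.2],
    [0,0,0.15],
    [0,0,0]
  ],
  "yaw": [0,0,0,0,0,0]
}}

```text
time: 42.4
ee_pos: [0.5395, 0.1275, 0.1189]
eef_rot: [0.001, 0.712, 0.702, -0.001]
wrist_force: [0.8, -10.1, -0.2]
grip_width: 0.111
```

{"op": "apply_moves", "data": {
  "grip": [1,1,1,1],
  "slide": [
    [0,0,0.07],
    [0,0,0.06],
    [0,0,0.04],
    [0,0,0]
  ],
  "yaw": [0,0,0,0]
}}

```text
time: 42.73
ee_pos: [0.5395, 0.1273, 0.1143]
eef_rot: [0.001, 0.712, 0.702, -0.001]
wrist_force: [-0.5, -11.2, -0.4]
grip_width: 0.113
```

{"op": "apply_moves", "data": {
  "grip": [1,1,1,1],
  "slide": [
    [0,0,0.05],
    [0,0,0.05],
    [0,0,0.04],
    [0,0,0]
  ],
  "yaw": [0,0,0,0]
}}

```text
time: 43.07
ee_pos: [0.5395, 0.1273, 0.1102]
eef_rot: [0.001, 0.712, 0.702, -0.001]
wrist_force: [0.1, -12.2, 0.7]
grip_width: 0.112
```

{"op": "apply_moves", "data": {
  "grip": [1,1,1,1],
  "slide": [
    [0,0,0.05],
    [0,0,0.05],
    [0,0,0.04],
    [0,0,0]
  ],
  "yaw": [0,0,0,0]
}}

```text
time: 43.4
ee_pos: [0.5399, 0.1271, 0.1081]
eef_rot: [0.0, 0.713, 0.701, -0.0]
wrist_force: [-15.8, -15.3, 43.6]
grip_width: 0.11
```

Closed: the vertical force rose and the motion stopped. I'll relax, open slightly and rise straight up.

{"op": "apply_moves", "data": {
  "grip": [1,1,0.85,0.68,0.68,0.68,0.68,0.68,0.68,0.68,0.68,0.68,0.68,0.68,0.68,0.68],
  "slide": [
    [0,0,-0.08],
    [0,0,0],
    [0,0,0],
    [0,0,0],
    [0,0,0],
    [0,0,0],
    [0,0,-0.2],
    [0,0,-0.4],
    [0,0,-0.6],
    [0,0,-0.8],
    [0,0,-0.9],
    [0,0,-0.9],
    [0,0,-0.9],
    [0,0,-0.9],
    [0,0,0],
    [0,0,0]
  ],
  "yaw": [0,0,0,0,0,0,0,0,0,0,0,0,0,0,0,0]
}}

```text
time: 44.73
ee_pos: [0.5402, 0.1294, 0.279]
eef_rot: [0.0, 0.712, 0.702, 0.002]
wrist_force: [-0.3, -0.6, -0.4]
grip_width: 0.317
```

```bash
python3 -c "
from h import *
f,P=cloud('scene','pics/w.png'); px=f['pixels'].astype(int)
k=(P[...,2]>.02)&(P[...,2]<.055)&(abs(P[...,1]+.336)<.1)&(abs(P[...,0]-.528)<.1)&(px.sum(-1)<120)
ys,xs=np.nonzero(k);u,v=(xs.min()+xs.max())/2,(ys.min()+ys.max())/2
ray=f['R'].T@np.array([(u-f['cx'])/f['fx'],(v-f['cy'])/f['fy'],1]);C=-f['R'].T@f['t'];print('knob',len(xs),u,v,C+ray*(.035-C[2])/ray[2],P[k].mean(0))
lid=(P[...,2]>.006)&(P[...,2]<.02)&(abs(P[...,1]+.336)<.1)&(abs(P[...,0]-.528)<.14)&(px.sum(-1)>240)
print(rect(P[lid]),np.median(P[lid][:,2]))
to((.5285,-.337,.25),3.2)"
```

```text
knob 128 249.5 307.0 [ 0.5308292  -0.33662762  0.035     ] [ 0.53526362 -0.33923451  0.04030631]
((527.5810546875, -330.939453125), (187.00238037109375, 268.1052551269531), 87.64346313476562) 0.011859175772032611
t 44.78 p [0.5396 0.1292 0.2776] xax [0.014 1.    0.001] yaw 89.21 z [ 0.001  0.001 -1.   ] F [ 0.1 -0.7 -0.4] g 0.322 q [-0.76  0.2   0.47  1.85 -0.1   1.12  1.31]
tool d/30mm [-15.546  -0.155   0.906]
yaw units 17.201
```

View pics/w.png

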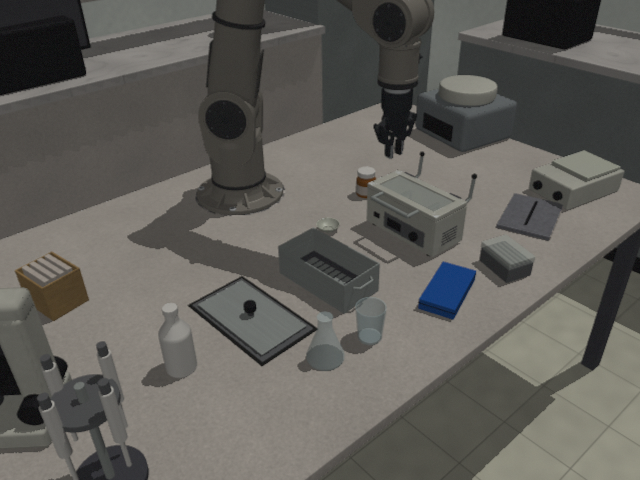

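The hatch is closed and the lid is still on the mat, with its knob at about (0.5295, −0.337). I'll turn and go to it.

{"op": "apply_moves", "data": {
  "grip": [0.4,0.2,0.2,0.2,0.2,0.2,0.2,0.2,0.2,0.2,0.2,0.2,0.2,0.2,0.2,0.2,0.2,0.2,0.2],
  "slide": [
    [0,0,0],
    [0,0,0],
    [0,0,0],
    [0,0,0],
    [0,0,0],
    [0,0,0],
    [0,0,0],
    [0,0,0],
    [0,0,0],
    [0,0,0],
    [0,0,0],
    [0,0,0],
    [0,0,0],
    [0,0,0],
    [0,0,0],
    [0,0,0],
    [0,0,0],
    [0,0,0],
    [0,0,0]
  ],
  "yaw": [1,1,1,1,1,1,1,1,1,1,1,1,1,1,1,1,1,0.2,0]
}}

```text
time: 46.37
ee_pos: [0.5391, 0.1291, 0.276]
eef_rot: [0.0, 1.0, 0.028, -0.001]
wrist_force: [0.2, 0.1, 0.0]
grip_width: 0.799
```

{"op": "apply_moves", "data": {
  "grip": [0.2,0.2,0.2,0.2,0.2,0.2,0.2,0.2,0.2,0.2,0.2,0.2,0.2,0.2,0.2,0.2,0.2,0.2,0.2,0.2],
  "slide": [
    [-0.07,0.86,0],
    [-0.07,0.86,0],
    [-0.07,0.86,0],
    [-0.07,0.86,0],
    [-0.07,0.86,0],
    [-0.07,0.86,0],
    [-0.07,0.86,0],
    [-0.07,0.86,0],
    [-0.07,0.86,0],
    [-0.07,0.86,0],
    [-0.07,0.86,0],
    [-0.07,0.86,0],
    [-0.07,0.86,0],
    [-0.07,0.86,0],
    [-0.07,0.86,0],
    [-0.07,0.86,0],
    [-0.07,0.86,0],
    [-0.03,0.86,0],
    [0,0,0],
    [0,0,0]
  ],
  "yaw": [0,0,0,0,0,0,0,0,0,0,0,0,0,0,0,0,0,0,0,0]
}}

```text
time: 48.03
ee_pos: [0.528, -0.338, 0.2761]
eef_rot: [0.0, 1.0, 0.028, -0.001]
wrist_force: [-1.1, 0.3, 1.4]
grip_width: 0.803
```

```bash
python3 -c "
from h import *
to((.5295,-.337,.0245),3.2)"
```

```text
t 48.03 p [ 0.528  -0.338   0.2761] xax [ 0.998  0.056 -0.001] yaw 3.19 z [-0.001 -0.    -1.   ] F [-1.1  0.3  1.4] g 0.803 q [-0.15  0.41  0.84  1.7  -0.32  1.18  0.82]
tool d/30mm [ 0.061 -0.034  8.387]
yaw units -0.001
```

{"op": "apply_moves", "data": {
  "grip": [0.2,0.2,0.2,0.2,0.2,0.2,0.2,0.2,0.2,0.2,0.2,0.2],
  "slide": [
    [0.05,-0.03,0.9],
    [0,0,0.9],
    [0,0,0.9],
    [0,0,0.9],
    [0,0,0.9],
    [0,0,0.9],
    [0,0,0.9],
    [0,0,0.7],
    [0,0,0.6],
    [0,0,0.4],
    [0,0,0.2],
    [0,0,0]
  ],
  "yaw": [0,0,0,0,0,0,0,0,0,0,0,0]
}}

```text
time: 49.03
ee_pos: [0.5301, -0.3347, 0.0298]
eef_rot: [-0.0, 1.0, 0.029, -0.001]
wrist_force: [0.5, -0.4, -0.1]
grip_width: 0.8
```

{"op": "apply_moves", "data": {
  "grip": [0.2,0.5,0.8,1,1,1,1,1],
  "slide": [
    [0,0,0],
    [0,0,0],
    [0,0,0],
    [0,0,0],
    [0,0,0],
    [0,0,0],
    [0,0,0],
    [0,0,0]
  ],
  "yaw": [0,0,0,0,0,0,0,0]
}}

```text
time: 49.7
ee_pos: [0.5306, -0.3358, 0.0317]
eef_rot: [0.0, 1.0, 0.028, 0.0]
wrist_force: [-2.5, 2.8, 12.6]
grip_width: 0.32
```

The grip sits about 7 mm higher on the knob than before. I'll reopen, go lower and grip again.

{"op": "apply_moves", "data": {
  "grip": [0.6,0.3,0.3,0.3,0.3,0.5,0.8,1,1,1,1,1],
  "slide": [
    [0,0,0],
    [0,0,0],
    [0,0,0],
    [0,0,0.25],
    [0,0,0],
    [0,0,0],
    [0,0,0],
    [0,0,0],
    [0,0,0],
    [0,0,0],
    [0,0,0],
    [0,0,0]
  ],
  "yaw": [0,0,0,0,0,0,0,0,0,0,0,0]
}}

```text
time: 50.7
ee_pos: [0.5303, -0.3357, 0.0233]
eef_rot: [0.0, 1.0, 0.028, 0.0]
wrist_force: [-1.6, 0.8, 4.6]
grip_width: 0.331
```

{"op": "apply_moves", "data": {
  "grip": [1,1,1,1,1,1,1,1,1,1,1],
  "slide": [
    [0,0,-0.2],
    [0,0,-0.3],
    [0,0,-0.5],
    [0,0,-0.7],
    [0,0,-0.7],
    [0,0,-0.7],
    [0,0,-0.7],
    [0,0,-0.7],
    [0,0,-0.7],
    [0,0,-0.7],
    [0,0,0]
  ],
  "yaw": [0,0,0,0,0,0,0,0,0,0,0]
}}

```text
time: 51.62
ee_pos: [0.5314, -0.3369, 0.2052]
eef_rot: [0.001, 1.0, 0.028, 0.003]
wrist_force: [-0.5, -0.6, -2.6]
grip_width: 0.324
```

```bash
python3 -c "
from h import *
f,P=cloud('scene','pics/x.png')
to((.546,-.1055,.2),3.2)"
```

```text
t 51.67 p [ 0.531  -0.3363  0.203 ] xax [0.998 0.056 0.004] yaw 3.18 z [ 0.004 -0.001 -1.   ] F [ 0.3  0.2 -4.5] g 0.327 q [-0.12  0.48  0.79  1.78 -0.39  1.05  0.87]
tool d/30mm [ 0.926 -7.652  0.093]
yaw units -0.003
```

View pics/x.png

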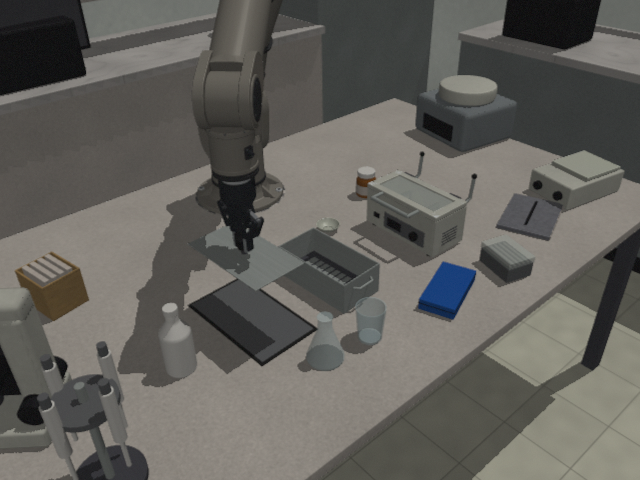

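The lid is held level. Carrying it over the box.

{"op": "apply_moves", "data": {
  "grip": [1,1,1,1,1,1,1,1,1,1,1,1,1,1],
  "slide": [
    [0.08,-0.3,0],
    [0.08,-0.6,0],
    [0.08,-0.7,0],
    [0.08,-0.7,0],
    [0.08,-0.7,0],
    [0.08,-0.7,0],
    [0.08,-0.7,0],
    [0.08,-0.7,0],
    [0.08,-0.7,0],
    [0.08,-0.7,0],
    [0.08,-0.7,0],
    [0.09,-0.5,0],
    [0,0,0],
    [0,0,0]
  ],
  "yaw": [0,0,0,0,0,0,0,0,0,0,0,0,0,0]
}}

```text
time: 52.83
ee_pos: [0.546, -0.1017, 0.1993]
eef_rot: [-0.0, 1.0, 0.029, -0.001]
wrist_force: [-0.5, -0.1, -3.3]
grip_width: 0.328
```

{"op": "apply_moves", "data": {
  "grip": [1,1,1,1,1,1],
  "slide": [
    [0,0,0.3],
    [0,0,0.6],
    [0,0,0.6],
    [0,0,0.5],
    [0,0,0],
    [0,0,0]
  ],
  "yaw": [0,0,0,0,0,0]
}}

```text
time: 53.33
ee_pos: [0.5456, -0.1042, 0.1393]
eef_rot: [0.0, 1.0, 0.027, -0.001]
wrist_force: [0.2, -0.2, -3.1]
grip_width: 0.332
```

```bash
python3 -c "
from h import *
to((.5475,-.105,.1018),3.2)
o,R=st(); zc=o['ee_pos'][2]+.011-.024
for n in('scene','top'):
    f,P=cloud(n)
    k=(abs(P[...,2]-zc)<.008)&(abs(P[...,0]-.55)<.15)&(abs(P[...,1]+.105)<.09)
    nc,l,s,_=cv2.connectedComponentsWithStats(k.astype(np.uint8)); i=1+s[1:,4].argmax(); p=P[l==i]
    print(n,zc,rect(p),np.median(p[:,2]),np.linalg.lstsq(np.c_[p[:,:2],np.ones(len(p))],p[:,2],rcond=None)[0])
    if n=='scene':
        u,v=map(int,proj(f,(.548,-.107,.1)));cv2.imwrite('pics/y.png',cv2.resize(f['pixels'][v-70:v+60,u-80:u+80,::-1],None,fx=4,fy=4,interpolation=cv2.INTER_CUBIC))
"
```

```text
t 53.33 p [ 0.5456 -0.1042  0.1393] xax [ 0.999  0.054 -0.002] yaw 3.11 z [-0.002 -0.001 -1.   ] F [ 0.2 -0.2 -3.1] g 0.332 q [-0.53  0.43  0.76  1.99 -0.38  0.87  0.5 ]
tool d/30mm [0.064 0.028 1.251]
yaw units -0.019
t 53.33 p [ 0.5456 -0.1042  0.1393] xax [ 0.999  0.054 -0.002] yaw 3.11 z [-0.002 -0.001 -1.   ] F [ 0.2 -0.2 -3.1] g 0.332 q [-0.53  0.43  0.76  1.99 -0.38  0.87  0.5 ]
scene 0.12633420259391617 ((545.1815185546875, -106.38053894042969), (252.3853302001953, 143.97560119628906), 3.393983840942383) 0.128026037235442 [-0.00338596 -0.00217396  0.1296788 ]
top 0.12633420259391617 ((502.9265441894531, -118.0836181640625), (163.2532958984375, 114.00120544433594), 3.2412269115448) 0.12714468401549422 [-0.00119172 -0.00040127  0.12765778]
```

View pics/y.png

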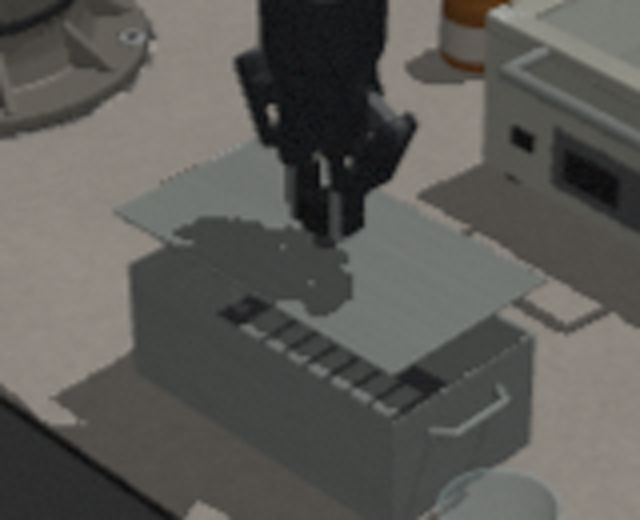

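The lid is level and about 2 mm short in x. I'll correct that and lower.

{"op": "apply_moves", "data": {
  "grip": [1,1,1,1,1,1,1],
  "slide": [
    [0.06,-0.03,0],
    [0,0,0.3],
    [0,0,0.3],
    [0,0,0.2],
    [0,0,0.2],
    [0,0,0.1],
    [0,0,0]
  ],
  "yaw": [-0.02,0,0,0,0,0,0]
}}

```text
time: 54.02
ee_pos: [0.5477, -0.1024, 0.1062]
eef_rot: [0.0, 1.0, 0.029, -0.001]
wrist_force: [0.1, 0.0, -4.0]
grip_width: 0.326
```

{"op": "apply_moves", "data": {
  "grip": [1,1,1,1,1],
  "slide": [
    [0,0.04,0.05],
    [0,0,0.05],
    [0,0,0.05],
    [0,0,0.05],
    [0,0,0]
  ],
  "yaw": [0,0,0,0,0]
}}

```text
time: 54.43
ee_pos: [0.5484, -0.1035, 0.1013]
eef_rot: [-0.0, 1.0, 0.029, 0.0]
wrist_force: [-1.2, 0.8, 0.5]
grip_width: 0.33
```

{"op": "apply_moves", "data": {
  "grip": [1,1,1],
  "slide": [
    [0,0,0.04],
    [0,0,0],
    [0,0,0]
  ],
  "yaw": [0,0,0]
}}

```text
time: 54.68
ee_pos: [0.5485, -0.1035, 0.1012]
eef_rot: [-0.001, 1.0, 0.029, 0.0]
wrist_force: [-9.6, 3.5, 26.9]
grip_width: 0.325
```

Firm contact at the seated height, so I release and rise.

{"op": "apply_moves", "data": {
  "grip": [1,0.8,0.5,0.2,0.2,0.2,0.2,0.2,0.2,0.2,0.2,0.2,0.2,0.2,0.2],
  "slide": [
    [0,0,-0.04],
    [0,0,0],
    [0,0,0],
    [0,0,0],
    [0,0,0],
    [0,0,0],
    [0,0,-0.3],
    [0,0,-0.9],
    [0,0,-1],
    [0,0,-1],
    [0,0,-1],
    [0,0,-1],
    [0,0,-1],
    [0,0,-1],
    [0,0,0]
  ],
  "yaw": [0,0,0,0,0,0,0,0,0,0,0,0,0,0,0]
}}

```text
time: 55.93
ee_pos: [0.55, -0.1046, 0.3229]
eef_rot: [-0.0, 1.0, 0.028, 0.003]
wrist_force: [-0.2, 0.4, 0.8]
grip_width: 0.799
```

```bash
python3 -c "
from h import *
st()
for n in('scene','top'):
    f,P=cloud(n,f'pics/z{n}.png'); px=f['pixels'].astype(int)
    k=(abs(P[...,2]-.089)<.006)&(abs(P[...,0]-.55)<.15)&(abs(P[...,1]+.105)<.09)
    nc,l,s,_=cv2.connectedComponentsWithStats(k.astype(np.uint8)); i=1+s[1:,4].argmax(); p=P[l==i]
    print(n,'lid',rect(p),np.median(p[:,2]),np.linalg.lstsq(np.c_[p[:,:2],np.ones(len(p))],p[:,2],rcond=None)[0].round(4))
    k=(P[...,2]>.118)&(P[...,2]<.145)&(abs(P[...,0]-.54)<.13)&(P[...,1]>.165)&(P[...,1]<.285)
    p=P[k]; print('hatch',np.median(p[:,2]),np.linalg.lstsq(np.c_[p[:,:2],np.ones(len(p))],p[:,2],rcond=None)[0].round(4))
    k=(P[...,0]>.48)&(P[...,0]<.6)&(P[...,1]>.1)&(P[...,1]<.14)&(P[...,2]>.11)&(P[...,2]<.16); print('bar z max/mean',P[k][:,2].max(),P[k].mean(0))
f,P=cloud('scene')
cv2.imwrite('pics/zz.png',cv2.resize(f['pixels'][140:340,250:500,::-1],None,fx=3,fy=3,interpolation=cv2.INTER_CUBIC))
"
```

```text
t 55.93 p [ 0.55   -0.1046  0.3229] xax [0.998 0.057 0.007] yaw 3.24 z [ 0.007  0.001 -1.   ] F [-0.2  0.4  0.8] g 0.799 q [-0.68  0.21  0.89  1.79 -0.17  1.21  0.32]
scene lid ((552.2824096679688, -102.74229431152344), (252.49081420898438, 144.45790100097656), 3.291956663131714) 0.08994099552492645 [0.0014 0.0011 0.0893]
hatch 0.13313175356007595 [-0.0062  0.0165  0.1325]
bar z max/mean 0.13941889159523121 [0.54152151 0.12348415 0.13210839]
top lid ((511.53057861328125, -165.10482788085938), (59.91087341308594, 188.8511505126953), 74.92947387695312) 0.08845623003601145 [-0.0015 -0.0122  0.0876]
hatch 0.13134714593971525 [-0.0016 -0.0077  0.134 ]
bar z max/mean 0.14145425353861224 [0.5423069  0.12592624 0.13190361]
```

View pics/zz.png

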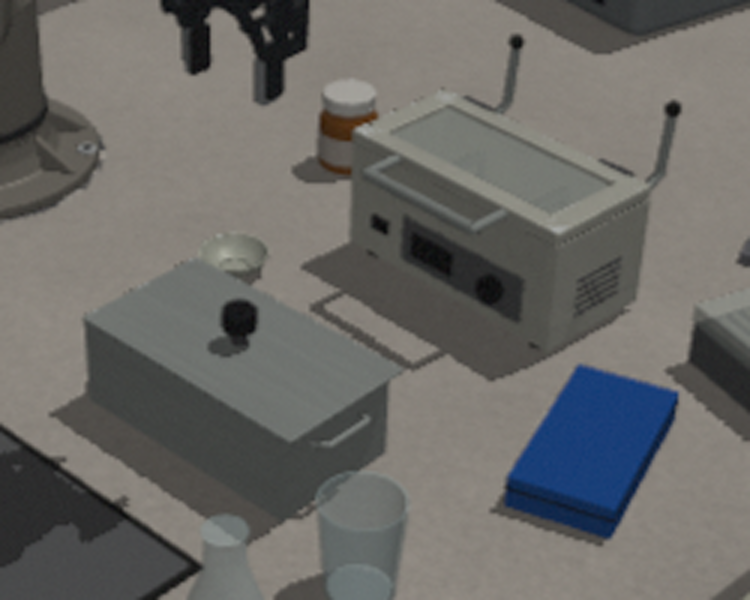

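View pics/ztop.png

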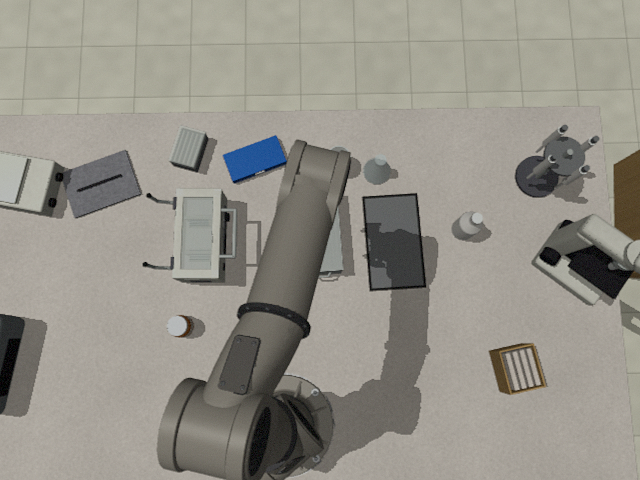

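The lid is level at plate height 0.090, the same as at the start, and the hatch plane matches its closed start reading of 0.133. I'll take one last look at the racks through the window.

```bash
python3 -c "
from h import *
f=bot.grab_frame('top');g=bot.grab_frame('scene')
a=cv2.resize(f['pixels'][180:290,160:250,::-1],(400,489),interpolation=cv2.INTER_CUBIC);b=cv2.resize(g['pixels'][165:255,360:475,::-1],(400,489))
m=np.hstack([a,b]);m=cv2.convertScaleAbs(m,alpha=1.7,beta=-60);cv2.imwrite('pics/win.png',m)"
```

```text
(no output)
```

View pics/win.png

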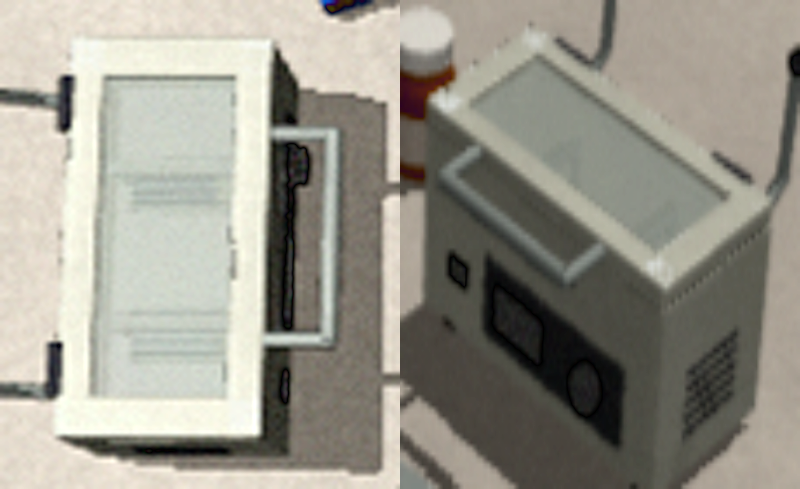

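Both racks show upright through the window, at (180,185) and (180,335) in the crop, where I placed them. The robot is clear of everything, so I'm handing in.

```bash
python3 -c "
from bench import bot
print(bot.finish_job())"
```

```text
the job is handed in; nothing more can be done
None
```

I finished the whole task and handed it in at about 56 s of the 210 s allowed; handing in gives no verdict. The box held two racks. I held the hatch by its bar in both directions and laid the lid on the mat. Both racks went onto the dryer floor, then I closed the hatch and put the lid back on the box.

What the last checks showed:
- **Hatch:** the panel reads 0.133 m high, the same as when closed at the start.
- **Lid:** it is level, with its plate 0.090 m high as at the start. In the scene view its middle is about 5 mm in x from the measured box middle. That is at the edge of the lip's play but within the 12 mm limit. In the overhead view the arm partly hid the lid, so that fit was unusable.
- **Racks:** before closing, both racks stood upright, about 50 mm either side of the chamber's middle. Through the window afterwards they looked unchanged, but I could not measure their tilt behind the glass.
- **Bystanders and robot:** the bystanders look undisturbed in the last pictures, though I did not measure them. The gripper was open about 0.2 m above the lid, touching nothing.

I took one grasp twice: my second grip on the lid's knob was about 7 mm too high, so I reopened and gripped lower.

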